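Key the pulley onto the bench spindle

ROBOT

A 6-joint arm with a two-finger parallel gripper is mounted at the origin on the work surface; the furniture and walls round the work are solid. World frame = base frame: x ahead of the robot, y to its left, z up, the work surface at z = 0. Lengths are in mm, angles in degrees, forces in N, time in s.
With the tool pointing down it reaches from about 300 to 850 mm from the base axis. Payload 4.2 kg.
Tool frame: the origin (TCP) lies between the finger pads; the fingertips stand 25 mm ahead of it and the grasp point (between the pads) lies 6 mm ahead of it; x points along the fingers, y is the direction in which the jaws open and shut, and the axes are right-handed (so a half turn about x gives the same grasp; the last joint's range is limited). The gripper opens to 91 mm and grips with 3 to 60 N. Pads are 32 mm wide; open, the fingers measure 118 mm over their backs; the gripper's body (76 mm by 178 mm) begins 60 mm behind the grasp point.
Start: joints at [-74.198, 18.312, 89.639, -0, 72.044, -1.146], TCP at [167.618, -550.041, 238.976] pointing down, gripper open.
Joint ranges: [-177.97, 177.97], [-48.28, 115.42], [12.27, 149.76], [-77.06, 257.06], [2.81, 150.46], [-146.56, 146.56]. Speed limits (degrees/s): [147.25, 147.25, 180, 180, 180, 180].

INTERFACE

Orientations are given as [roll, pitch, yaw] about the fixed x, y, z axes, in that order (R = Rz(yaw) Ry(pitch) Rx(roll)).
In Python, from workcell import env gives the robot as it stands.
- The arm moves only by the tool jog_arm, never from a script. Its argument "plan" is one flat list of numbers, 4 for each row, row after row: the shift along the tool's x, y, z in cm, then the turn about the tool's x in units of 6 degrees (1.0 is 6 degrees). In form: [tx, ty, tz, turn, tx, ty, tz, turn, ...]. A call has 1 to 12 rows; each row shifts and turns the commanded pose from where the row before left it, along the tool's axes as they then stand; what a row does not reach is not made up. A row lasts 1/12 s, in which the tool goes at most 41.7 mm and 7.16 degrees, less where a joint would pass 70% of its speed; a pose out of reach is approached as far as the arm can. A call with a gripper value outside its range is refused whole. "claw" is the finger opening in cm, from 0 to 9.12, set as the call begins (left out, the last holds). The fingers move at their own pace and stop on an object; "newtons" is the grip in N (left out, the last holds). Time passes only in rows, so rows that do not move let the fingers close. It gives the time, the measured TCP pose, the force and the opening at its end, in the units of the state.
- env.state(): the state, without advancing time (a new reading comes with each control period).
- env.grab_frame(name): name is "scene" or "top"; returns the picture (400x640x3 uint8, red, green, blue); there is no depth.
- env.calibration(name): a dict with "vertical_fov" (degrees; the focal length in pixels is half the picture's height over the tangent of half this angle, whatever the lens; pixels are square), "cx", "cy" (the principal point, pixels), "origin" and "orientation" of the camera in the world. Camera axes: x right, y down, z forward; pixel columns grow to the right and rows downward; lengths in mm; the calibration is good to about 2 mm. A picture is of the moment at which its call begins. calibration takes no time and is no camera call.
- env.job_done(): hands the job in, once; it reports no verdict.
The state is a dict: "time_s": time; "qpos": joint angles; "qvel": joint speeds; "effort": joint torques, N m; "ee_pos": TCP position; "ee_rot": TCP orientation; "force": force on the tool from outside, world axes, zero at the start; "torque": the same for the moment, N m; "gripper_width": finger opening in mm.
Only numpy, scipy, OpenCV 4.12 (cv2) and the standard library are available. Lean on these libraries where they do the work, as an engineer would, in place of code of your own. Each camera call takes 0.05 s, during which the arm holds its last target.

TASK

Fit the aluminium pulley to the bench spindle: take the steel key out of the wooden rack and drop it into the slot in the spindle until it stands fully down, then slide the pulley down over the key and shaft, keyway aligned, until it sits flat on the collar, and let go. Feel your way in and never force either part (25 N is plenty), and leave the violet wax dish and the X-shaped wax block where they are.

Things in the scene. Friction and masses are not known exactly. Their poses are not given: they have to be found in the camera images.
- stand: Bench spindle on a round grey foot 96 mm across, fixed to the bench; origin on the spindle axis at bench level, z up. On the foot a steel collar, 60 mm across, top face 60 mm above the bench, and above it a steel shaft 30 mm in diameter. A very stiff brake holds the shaft at an unknown angle: its slot points within 0.42 rad either side of the stand's -x axis; this pose does not show where.
- shaft_top (a point): Centre of the shaft's top face, 94 mm above the bench (axes as the stand's). The slot is 10.2 mm wide, runs the height of the shaft, open at its top and outer side, flat floor 7 mm from the axis. It goes on down into the collar as a closed pocket, 7 to 23 mm from the axis, whose bottom is 34 mm above the bench. The seated key is centred 15 mm from the axis; its top is 114 mm above the bench.
- key: Loose steel bar key, 14 mm (its x) by 8 mm (its y) by 80 mm long (its z), ends chamfered 1.6 mm, 70 g; origin at the centre of its lower end. It starts upright in the rack, its upper 43 mm showing. It goes into the slot upright, its 14 mm side along the radius (either way round), its 8 mm between the slot's walls.
- key_rack: Wooden block, 60 x 120 x 45 mm (x, y, z), fixed to the bench; origin at the centre of its underside. The key stands in its rectangular hole, 35 mm along -y from the centre; hole floor 8 mm above the bench. Its two round holes are empty.
- pulley: Aluminium belt pulley, about 0.4 kg, flat on the bench; origin on its axis at the lower face, z up. V-groove rim 84 mm across, 22 mm high; on it a boss 56 mm across up to 50 mm above the lower face (grasp this). Bore 32 mm; keyway along its -x axis, 10.8 mm wide, reaching 24 mm from the axis, 2 mm lead-in at the lower face; 1.4 mm play each side of the key, which ends 4 mm above the boss.
- dish_pattern: Round violet wax dish, 109 mm across, 22 mm high, a bystander; origin at the centre of its underside.
- x_block: Violet wax block shaped like an X, 66 x 78 x 24 mm, a bystander; origin at the centre of its underside.
Not all that is in view belongs to the job. There is more than one size of the pulley; the one meant has the size given above.

How it is judged:
By the outcome, as a careful person would: the job done as asked, in the order asked, and still so for the second after the job is handed in, with the robot touching nothing.
It also fails if it takes over 72 s, if anything falls off the work surface, if the arm or the gripper's body presses on something with over 40 N, if the wrist force passes 120 N, or if a joint passes its speed limit or range.

## Working session

There is one attempt and no reset: what is moved stays moved. The work goes in short steps, Python scripts to look and compute and a tool call to move; the robot and the scene stay as the last step left them, time stands still between calls to the robot, and variables do not carry over. Pictures are saved under pics/ and viewed, and the job is handed in when it is done.

Besides the shell and the picture viewer there is one more tool, called after ">>>" as name(argument=value, ...), one argument or row to a line, values as JSON. jog_arm: Moves the arm, as the interface text tells. Its arguments: {"type":"object","properties":{"plan":{"type":"array"},"claw":{"type":"number"},"newtons":{"type":"number"}},"required":["plan"]}

```bash
ls; mkdir -p pics
python3 - <<'E'
from workcell import env
import cv2
print(env.state())
for n in("scene","top"):
    print(n,env.calibration(n))
    f=env.grab_frame(n); cv2.imwrite(f"pics/{n}0.png",f[:,:,::-1])
E
```

```text
pics
{'time_s': 0.0, 'qpos': array([-7.41996127e+01,  1.83483721e+01,  8.97067756e+01,  1.03055636e-03,
        7.20424722e+01, -1.14665313e+00]), 'qvel': array([ 1.56047348e-02, -1.43961816e-04, -1.54759515e-01, -5.05582978e-02,
       -1.28081058e-01, -6.83769864e-02]), 'effort': array([ 1.49586827e-03, -4.12453651e+01, -2.31972170e+01,  7.27981701e-02,
        4.53451287e-02, -1.43034804e-04]), 'ee_pos': array([ 167.47804328, -549.58517957,  238.15050219]), 'ee_rot': array([-91.72171186,  89.90237524, 105.22500998]), 'force': array([-0.18153987, -0.61036199,  0.57775525]), 'torque': array([-0.02135508,  0.02953113,  0.01541446]), 'gripper_width': 91.1848283965716}
scene {'vertical_fov': 45.625954438282406, 'cx': 316.78288203444225, 'cy': 191.92179049987286, 'origin': array([-55.66823254, 551.23074121, 802.83799462]), 'orientation': array([-135.65542461,   -0.4453945 , -133.03863207])}
top {'vertical_fov': 51.73124598645272, 'cx': 315.61499006085836, 'cy': 197.88133892575522, 'origin': array([330.8162529 ,  59.70336955, 981.44771608]), 'orientation': array([-172.96712576,   -0.56743883,  -89.42249683])}
```

View pics/scene0.png

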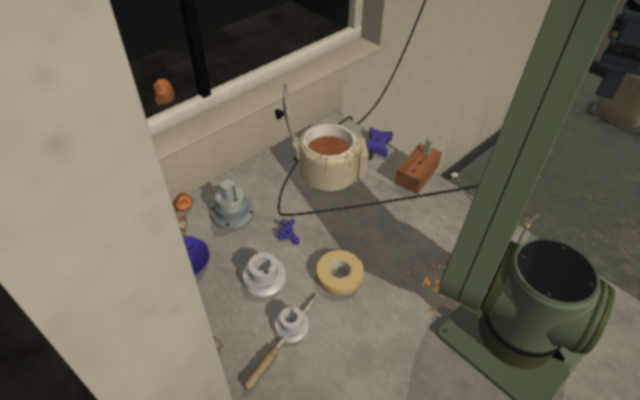

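View pics/top0.png

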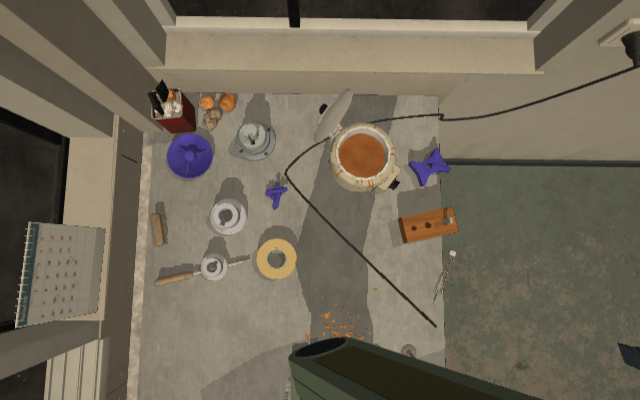

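```bash
cat > h.py <<'E'
from workcell import env
import numpy as np, cv2
from scipy.spatial.transform import Rotation as Ro
def cam(n):
    c=env.calibration(n); f=200/np.tan(np.radians(c["vertical_fov"]/2))
    return f,c["cx"],c["cy"],np.array(c["origin"]),Ro.from_euler('xyz',c["orientation"],degrees=True).as_matrix()
def ray(n,p):
    f,cx,cy,o,R=cam(n); d=R@np.array([(p[0]-cx)/f,(p[1]-cy)/f,1]); return o,d/np.linalg.norm(d)
def plane(n,p,z):
    o,d=ray(n,p); return o+d*(z-o[2])/d[2]
def tri(p,q,n="scene",m="top"):
    o1,d1=ray(n,p);o2,d2=ray(m,q)
    s=np.linalg.lstsq(np.array([d1,-d2]).T,o2-o1,rcond=None)[0]
    a=o1+d1*s[0];b=o2+d2*s[1]; return (a+b)/2,np.linalg.norm(a-b)
def proj(n,X):
    f,cx,cy,o,R=cam(n); v=R.T@(np.array(X)-o); return np.array([cx+f*v[0]/v[2],cy+f*v[1]/v[2]])
def crop(img,x0,y0,x1,y1,s,name):
    c=cv2.resize(img[y0:y1,x0:x1],None,fx=s,fy=s,interpolation=cv2.INTER_CUBIC); cv2.imwrite("pics/"+name,c)
E
python3 - <<'E'
from h import *
t=cv2.imread("pics/top0.png");s=cv2.imread("pics/scene0.png")
a=lambda i,x,y,w:cv2.resize(i[y-w:y+w,x-w:x+w],(260,260),interpolation=cv2.INTER_CUBIC)
W=26
rows=[np.hstack([a(t,255,140,W),a(t,227,217,W),a(t,430,224,36)]),np.hstack([a(s,231,206,W),a(s,264,272,W),a(s,420,166,W)])]
cv2.imwrite("pics/z0.png",np.vstack(rows))
E
```

```text
(no output)
```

View pics/z0.png

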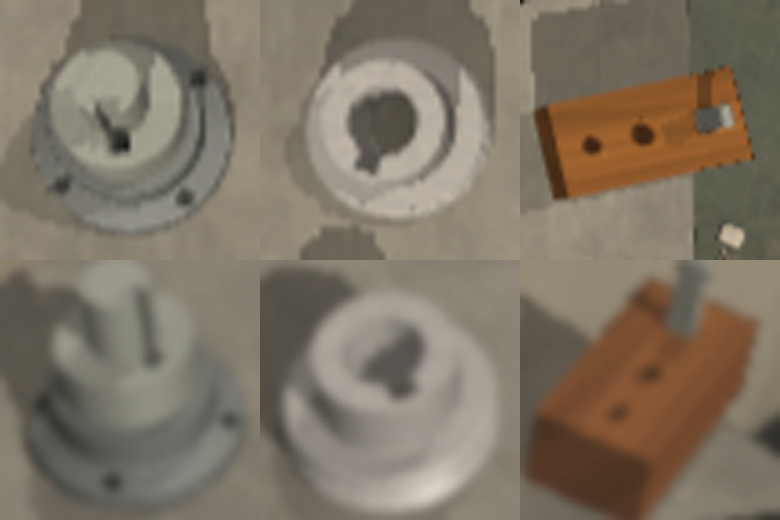

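Run:
```python
from h import *
t=cv2.imread("pics/top0.png");s=cv2.imread("pics/scene0.png")
def z(i,x0,y0,w,h,k,name):
    c=cv2.resize(i[y0:y0+h,x0:x0+w],None,fx=k,fy=k,interpolation=cv2.INTER_CUBIC)
    for j in range(0,w,5):
        cv2.line(c,(j*k,0),(j*k,6 if j%10 else 14),(0,255,255),1); 
        if j%10==0: cv2.putText(c,str(x0+j),(j*k,26),0,.4,(0,255,255),1)
    for j in range(0,h,5):
        cv2.line(c,(0,j*k),(6 if j%10 else 14,j*k),(0,255,255),1)
        if j%10==0: cv2.putText(c,str(y0+j),(16,j*k+4),0,.4,(0,255,255),1)
    return c
for n,x,y in(("stand",230,115),("pul",202,192)):
    a=z(t,x,y,50,50,8,"");
    b=z(s,*((206,173) if n=="stand" else (238,245)),50,50,8,"")
    cv2.imwrite(f"pics/{n}1.png",np.hstack([a,b]))
a=z(t,395,200,70,50,6,"");b=z(s,390,130,60,65,6,"")[:300]
cv2.imwrite("pics/rack1.png",np.hstack([a,b]))
```

```text
(no output)
```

View pics/stand1.png

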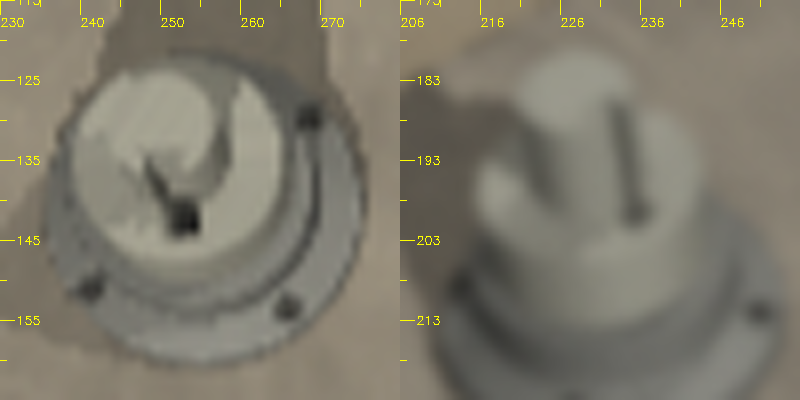

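View pics/pul1.png

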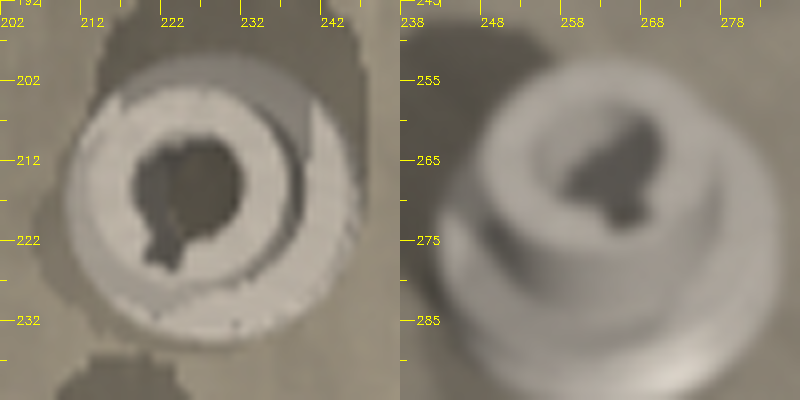

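View pics/rack1.png

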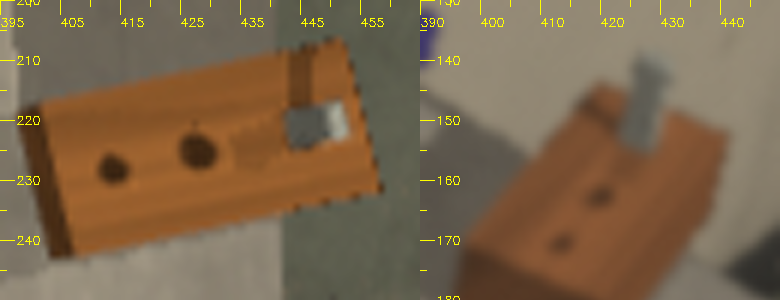

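```bash
cat >> h.py <<'E'
from scipy.optimize import least_squares
def edges(gray,c,rmin,rmax,ang0=0,ang1=360,sign=None,step=4):
    """subpixel max radial gradient points around c (px)"""
    g=cv2.GaussianBlur(gray.astype(np.float32),(0,0),0.7); out=[]
    rs=np.arange(rmin,rmax,0.1)
    for a in np.radians(np.arange(ang0,ang1,step)):
        x=(c[0]+rs*np.cos(a)).astype(np.float32);y=(c[1]+rs*np.sin(a)).astype(np.float32)
        v=cv2.remap(g,x[None],y[None],cv2.INTER_CUBIC)[0]; d=np.gradient(v,rs)
        if sign: d=d*sign
        else: d=abs(d)
        i=d.argmax()
        if d[i]>3 and 2<i<len(rs)-3: out.append((x[i],y[i],d[i]))
    return np.array(out)
def circ(n,pts,z,r):
    P=np.array([plane(n,p,z)[:2] for p in pts]); c0=np.median(P,0)
    f=lambda q:np.hypot(P[:,0]-q[0],P[:,1]-q[1])-q[2]
    w=least_squares(f,[*c0,r],loss='soft_l1',f_scale=0.7)
    w2=least_squares(lambda q:f([*q,r]),w.x[:2],loss='soft_l1',f_scale=0.7)
    return w.x.round(1),w2.x.round(1),np.median(abs(f([*w2.x,r]))).round(2)
E
python3 - <<'E'
from h import *
t=cv2.imread("pics/top0.png",0);s=cv2.imread("pics/scene0.png",0)
# rough
print("stand rough",plane("top",(252,135.5),60),"pulley",plane("top",(224.5,215),50))
X=plane("top",(252,135.5),60)
for z in(60,94): print(z,proj("top",[X[0],X[1],z]),proj("scene",[X[0],X[1],z]))
X=plane("top",(224.5,215),50)
for z in(0,50): print(z,proj("top",[X[0],X[1],z]),proj("scene",[X[0],X[1],z]))
for nm,g,c,a0,a1 in(("top",t,(252,135.3),0,180),("scene",s,(229.5,199),-10,170)):
    e=edges(g,c,9 if nm=="top" else 8,17,a0,a1,-1); print(nm,len(e)); print(circ(nm,e[:,:2],60,30))
for nm,g,c,a0,a1 in(("top",t,(224.5,215),-60,240),("scene",s,(262.7,265),-10,360)):
    e=edges(g,c,10,16,a0,a1,-1); print("boss",nm,len(e)); print(circ(nm,e[:,:2],50,28))
E
```

```text
stand rough [586.86569867 198.84948583  60.        ] pulley [404.53661128 257.04006072  50.        ]
60 [252.  135.5] [230.2903229  196.73013526]
94 [249.79600735 131.30408775] [228.31743809 185.57278826]
0 [228.89901377 216.7076507 ] [264.0249913  280.33542235]
50 [224.5 215. ] [262.16177603 265.60215028]
top 45
(array([589.1, 199.6,  29.9]), array([589.2, 199.7]), np.float64(0.56))
scene 41
(array([567.5, 212.2,  24.9]), array([572.6, 210.3]), np.float64(1.8))
boss top 70
(array([406.2, 258.9,  30. ]), array([405.4, 257.7]), np.float64(1.3))
boss scene 79
(array([407.5, 254.2,  28.1]), array([407.5, 254.2]), np.float64(0.73))
```

```bash
cat >> h.py <<'E'
def overlay(n,img,box,k,circles,pts=()):
    x0,y0,x1,y1=box
    c=cv2.resize(img[y0:y1,x0:x1],None,fx=k,fy=k,interpolation=cv2.INTER_CUBIC)
    m=lambda p:tuple(int(round((p[i]-(x0,y0)[i]+.5)*k-.5)) for i in(0,1))
    for (x,y,z,r,col) in circles:
        for a in np.radians(np.arange(0,360,6)):
            cv2.circle(c,m(proj(n,[x+r*np.cos(a),y+r*np.sin(a),z])),1,col,-1)
    for X,col in pts: cv2.circle(c,m(proj(n,X)),2,col,-1)
    return c
E
python3 - <<'E'
from h import *
t=cv2.imread("pics/top0.png");s=cv2.imread("pics/scene0.png")
x,y=589,200
C=[(x,y,60,30,(0,0,255)),(x,y,94,15,(0,255,0)),(x,y,0,48,(255,0,0))]
a=overlay("top",t,(230,112,280,165),8,C);b=overlay("scene",s,(206,173,256,226),8,C)
x,y=406.3,256.3
C=[(x,y,50,28,(0,0,255)),(x,y,50,16,(0,255,0)),(x,y,0,42,(255,0,0))]
c=overlay("top",t,(200,190,250,240),8,C);d=overlay("scene",s,(238,245,288,295),8,C)
cv2.imwrite("pics/ov1.png",np.hstack([a,b]));cv2.imwrite("pics/ov2.png",np.hstack([c,d]))
E
```

```text
(no output)
```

View pics/ov1.png

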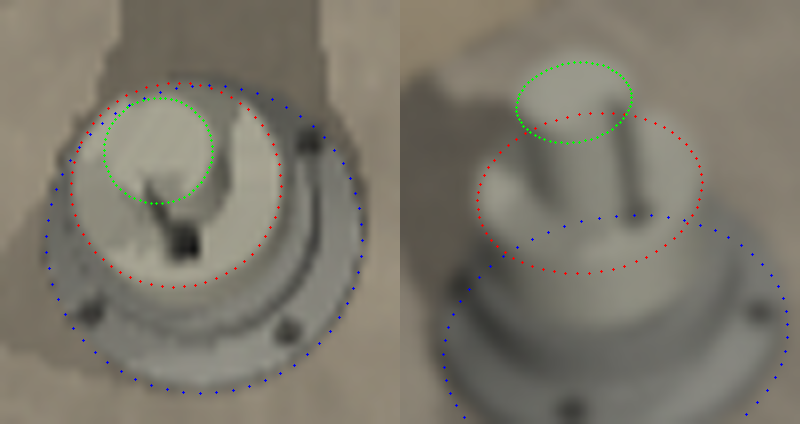

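View pics/ov2.png

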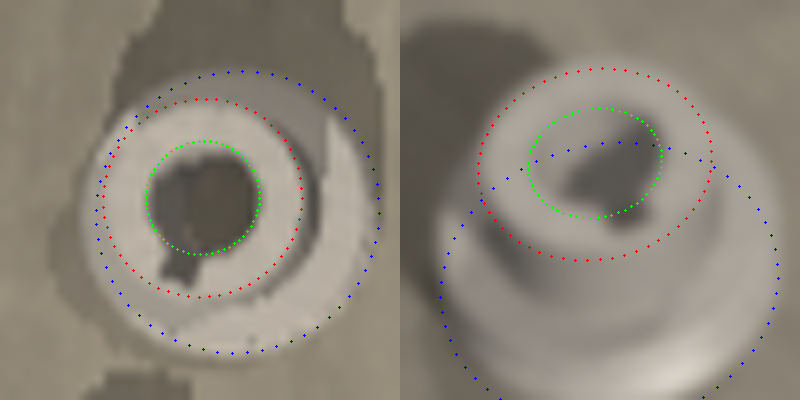

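Run:
```python
from h import *
print(plane("top",(252.4,141.6),60)-[589,200,0],plane("scene",(235.2,199.0),60)-[589,200,0])
print(plane("top",(248.3,134.9),94)-[589,200,0],plane("scene",(233,187.),94)-[589,200,0])
print("pul keyway", plane("top",(221.9,224.3),50)-[406.3,257,0],plane("scene",(265.4,271.5),50)-[406.3,257,0])
# rack
for nm,P in(("tc",(424.5,223)),):pass
z=45
f=lambda n,x,y:plane(n,(x,y),z)[:2].round(1)
print("rack top corners top view", f("top",399.6,216.7),f("top",449.5,205.8),f("top",457,231.2),f("top",407,242.3))
print("round hole 1,2 top",f("top",413.3,227.6),f("top",427.4,224.8),"scene",f("scene",410.8,169.7),f("scene",417.3,162.2))
# key top tri
print("key base top",f("top",441,221))
```

```text
[-16.43429957  -2.47753007  60.        ] [-14.78295675  -4.92258062  60.        ]
[-10.32844635   1.90254045  94.        ] [-12.2616896   -5.88733252  94.        ]
pul keyway [-22.8175387    5.10493851  50.        ] [-16.62668338   4.01202706  50.        ]
rack top corners top view [ 405.4 -140.3] [ 431.6 -255.1] [ 373.8 -270.5] [ 347.5 -156.2]
round hole 1,2 top [ 380.9 -171.1] [ 387.6 -203.4] scene [ 385.9 -170.2] [ 392.1 -202.2]
key base top [ 396.6 -234.6]
```

Run:
```python
from h import *
t=cv2.imread("pics/top0.png");s=cv2.imread("pics/scene0.png")
def st(i): 
    i=i.astype(float); return np.clip((i-40)*1.6,0,255).astype(np.uint8)
a=overlay("top",st(t),(240,120,264,150),16,[]);b=overlay("scene",st(s),(214,176,240,206),16,[])
cv2.imwrite("pics/slot1.png",np.hstack([a,b]))
a=overlay("top",st(t),(214,203,238,233),16,[]);b=overlay("scene",st(s),(250,252,276,282),16,[])
cv2.imwrite("pics/kw1.png",np.hstack([a,b]))
```

```text
(no output)
```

View pics/slot1.png

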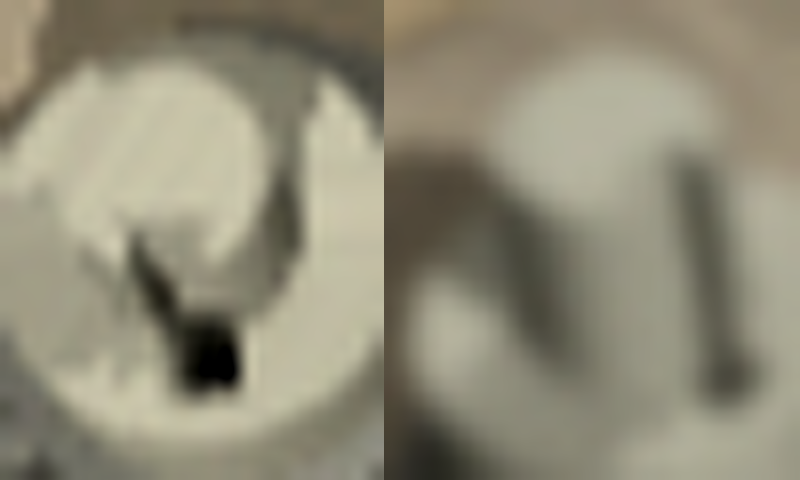

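View pics/kw1.png

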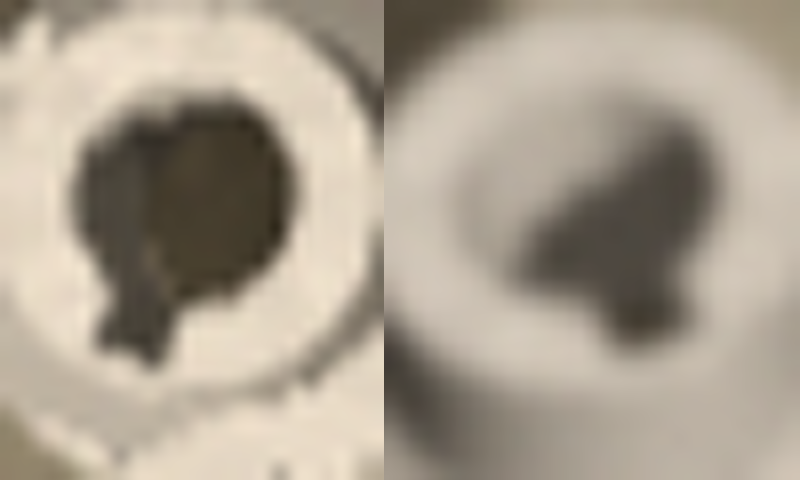

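Run:
```python
from h import *
T=lambda X,Y:((X+.5)/16-.5+240,(Y+.5)/16-.5+120)
S=lambda X,Y:((X-384+.5)/16-.5+214,(Y+.5)/16-.5+176)
o=np.array([589,200,0])
for p,z in(((208,393),60),((205,341),60),((175,393),60),((240,390),60),((208,258),94),((130,228),94),((165,220),94)): print("T",p,(plane("top",T(*p),z)-o).round(1))
for p,z in(((730,405),60),((708,365),60),((758,375),60),((725,375),60),((695,165),94),((675,155),94),((715,150),94)): print("S",p,(plane("scene",S(*p),z)-o).round(1))
# expected axis pixels
print(((proj("top",[589,200,60])-[240,120]+.5)*16),(proj("top",[589,200,94])-[240,120]+.5)*16)
for a in(180,187,194):
  for r,z in((23,60),(7,60),(7,94),(14,94)):
    u=np.radians(a);print(a,r,z,[((proj(n,[589+r*np.cos(u),200+r*np.sin(u),z])-c+.5)*16+d).round() for n,c,d in(("top",[240,120],0),("scene",[214,176],np.array([384,0])))])
```

```text
T (208, 393) [-22.3  -2.9  60. ]
T (205, 341) [-14.7  -2.3  60. ]
T (175, 393) [-22.3   1.8  60. ]
T (240, 390) [-21.8  -7.5  60. ]
T (208, 258) [-11.9  -7.5  94. ]
T (130, 228) [-7.8  3.4 94. ]
T (165, 220) [-6.6 -1.4 94. ]
S (730, 405) [-19.1  -1.6  60. ]
S (708, 365) [-11.1  -3.8  60. ]
S (758, 375) [-17.2  -7.7  60. ]
S (725, 375) [-14.2  -4.4  60. ]
S (695, 165) [-9.4 -7.9 94. ]
S (675, 155) [-6.1 -7.  94. ]
S (715, 150) [ -8.9 -11.5  94. ]
[192.38566306 241.38046912] [156.84954064 173.72301419]
180 23 60 [array([188., 398.]), array([738., 427.])]
180 7 60 [array([191., 289.]), array([667., 363.])]
180 7 94 [array([155., 223.]), array([636., 185.])]
180 14 94 [array([154., 273.]), array([667., 212.])]
187 23 60 [array([207., 397.]), array([754., 416.])]
187 7 60 [array([197., 289.]), array([672., 360.])]
187 7 94 [array([162., 223.]), array([641., 181.])]
187 14 94 [array([166., 272.]), array([677., 206.])]
194 23 60 [array([227., 394.]), array([769., 404.])]
194 7 60 [array([203., 288.]), array([676., 356.])]
194 7 94 [array([168., 222.]), array([645., 178.])]
194 14 94 [array([179., 270.]), array([686., 198.])]
```

Run:
```python
from h import *
print(tri((410.8,169.7),(413.3,227.6)),tri((417.3,162.2),(427.4,224.8)))
t=cv2.imread("pics/top0.png");s=cv2.imread("pics/scene0.png")
c=np.array([391.5,-205.]);ya=np.radians(12.9);ux=np.array([np.cos(ya),np.sin(ya)]);uy=np.array([-np.sin(ya),np.cos(ya)])
g=[];
for z in(45,):
  for a,b in((30,60),(30,-60),(-30,-60),(-30,60)): g.append(([*(c+a*ux+b*uy),z],(0,255,0)))
k=c-35*uy
for z in(45,88):
  for ww,dd in((7,4),(4,7)):
   for a in(-1,1):
    for b in(-1,1): g.append(([*(k+a*ww*ux+b*dd*uy),z],(0,0,255) if ww==7 else (255,0,0)))
a=overlay("top",t,(395,200,465,250),6,[],g);b=overlay("scene",s,(390,130,450,195),6,[],g)[:300]
cv2.imwrite("pics/ov3.png",np.hstack([a,b]))
a=overlay("top",t,(434,208,460,230),14,[],[]);b=overlay("scene",s,(412,134,438,156),14,[],[])
cv2.imwrite("pics/key3.png",np.hstack([a,b]))
```

```text
(array([ 382.50530356, -168.96288522,   47.97453966]), np.float64(4.471364317279401)) (array([ 389.14319743, -201.383301  ,   47.3136587 ]), np.float64(4.256661386010995))
```

View pics/ov3.png

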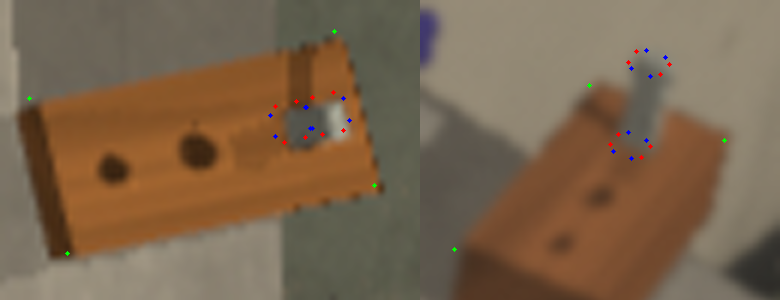

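View pics/key3.png

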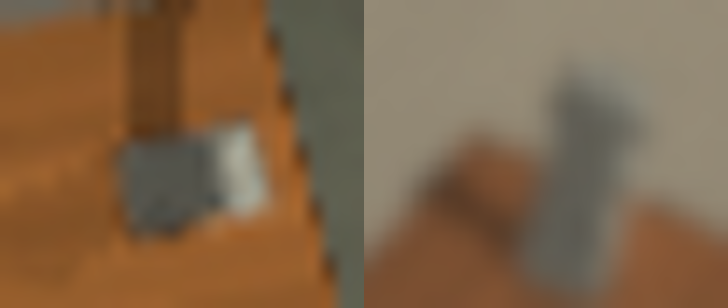

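Run:
```python
from h import *
print(tri((428.25,139.6),(450.8,219.5)),plane("top",(450.8,219.5),88),plane("scene",(428.25,139.6),88))
T=lambda X,Y:((X+.5)/14-.5+434,(Y+.5)/14-.5+208)
P=[plane("top",T(*p),88)[:2] for p in((218,130),(252,124),(268,195),(228,214))]
print(np.round(P,1))
st=env.state();print(Ro.from_euler('xyz',st['ee_rot'],degrees=True).as_matrix().round(3),st['ee_pos'])
# pot etc
print(plane("top",(362,155),90),plane("top",(222,102),30),plane("top",(172,100),100),plane("top",(190,155),22),plane("top",(430,167),24))
```

```text
(array([ 397.96915788, -241.59845414,   88.69202671]), np.float64(2.415379082187379)) [ 397.06662001 -242.59409696   88.        ] [ 399.26958905 -241.47575979   88.        ]
[[ 402.9 -239.1]
 [ 403.9 -244.4]
 [ 392.8 -246.6]
 [ 389.8 -240.2]]
[[-0.     0.291 -0.957]
 [ 0.002 -0.957 -0.291]
 [-1.    -0.002 -0.   ]] [ 167.4944727  -549.64856351  238.20461246]
[537.44589257 -49.48554681  90.        ] [676.36519381 277.25407789  30.        ] [654.01443391 371.66519475 100.        ] [548.17034787 349.7222192   22.        ] [ 525.73972642 -218.60628876   24.        ]
```

```bash
cat >> h.py <<'E'
def go(x,y,z,ang=None):
    """deltas: turn (units) first, then tool shift in cm after the turn"""
    st=env.state();R=Ro.from_euler('xyz',st['ee_rot'],degrees=True).as_matrix();p=st['ee_pos']
    cur=np.degrees(np.arctan2(R[1,1],R[0,1]));u=0
    if ang is not None:
        d=(ang-cur+180)%360-180; u=-d/6
    d=np.array([x,y,z])-p
    a=np.radians(cur-6*u); ty=np.array([np.cos(a),np.sin(a)]); tz=np.array([ty[1],-ty[0]])  # z = x(down) x y
    print("t",round(st['time_s'],2),"pos",p.round(1),"ang",round(cur,2),"turn",round(u,3),"shift cm",(-d[2]/10).round(3),(d[:2]@ty/10).round(3),(d[:2]@tz/10).round(3),"tilt",R[:2,0].round(4),"F",st['force'].round(1),"T",st['torque'].round(2),"w",round(st['gripper_width'],2))
E
python3 - <<'E'
from h import *
go(398,-241.7,150,-77.1)
E
```

```text
t 0.1 pos [ 167.5 -549.6  238.2] ang -73.05 turn 0.674 shift cm 8.82 -24.872 -29.344 tilt [-0.0004  0.0015] F [0.1 0.2 0.4] T [-0.09 -0.03 -0.02] w 90.94
```

>>> jog_arm(
  plan=[0, 0, 0, 0.67, 0.8, -2.26, -2.67, 0, 0.8, -2.26, -2.67, 0, 0.8, -2.26, -2.67, 0, 0.8, -2.26, -2.67, 0, 0.8, -2.26, -2.67, 0, 0.8, -2.26, -2.67, 0, 0.8, -2.26, -2.67, 0, 0.8, -2.26, -2.67, 0, 0.8, -2.26, -2.67, 0, 0.8, -2.26, -2.67, 0, 0.8, -2.26, -2.67, 0],
  claw=6,
)

```text
time_s: 1.1
ee_pos: [398.8, -240.4, 150.4]
ee_rot: [-26.7, 90.0, 166.2]
force: [0.5, -0.0, 0.1]
gripper_width: 59.9
```

>>> jog_arm(
  plan=[0, 0, 0, 0, 0, 0, 0, 0, 0, 0, 0, 0],
)

```text
time_s: 1.35
ee_pos: [398.1, -242.2, 150.9]
ee_rot: [17.5, 90.0, -149.5]
force: [-0.9, 0.2, 0.7]
gripper_width: 60.3
```

Run:
```python
from h import *
go(398,-241.7,150,-77.1)
for n in("scene","top"):
    f=env.grab_frame(n); cv2.imwrite(f"pics/{n}2.png",f[:,:,::-1])
t=cv2.imread("pics/top2.png");s=cv2.imread("pics/scene2.png")
cv2.imwrite("pics/z2.png",np.hstack([overlay("top",t,(405,180,475,260),5,[]),overlay("scene",s,(385,85,455,165),5,[])]))
```

```text
t 1.35 pos [ 398.1 -242.2  150.9] ang -77.03 turn 0.011 shift cm 0.088 -0.052 -0.006 tilt [-0.0005 -0.0003] F [-0.9  0.2  0.7] T [-0.   -0.01 -0.02] w 60.27
```

View pics/z2.png

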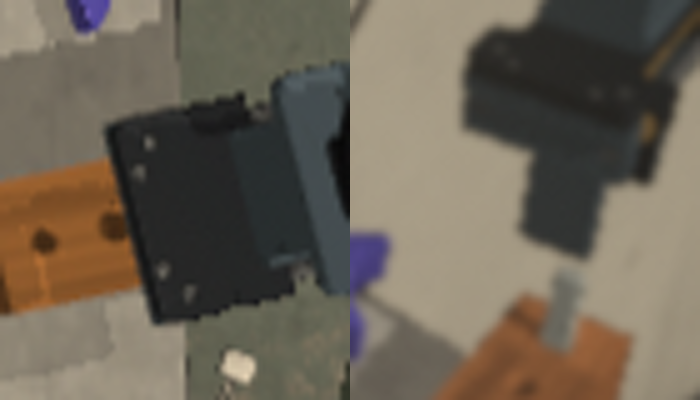

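>>> jog_arm(
  plan=[1, 0, 0, 0, 1, 0, 0, 0, 1, 0, 0, 0, 1, 0, 0, 0, 1, 0, 0, 0, 1, 0, 0, 0, 0, 0, 0, 0, 0, 0, 0, 0],
)

```text
time_s: 2.12
ee_pos: [397.6, -242.9, 91.0]
ee_rot: [-25.8, 90.0, 167.0]
force: [0.8, 0.6, 0.4]
gripper_width: 59.8
```

>>> jog_arm(
  plan=[0, 0, 0, 0, 0, 0, 0, 0, 0, 0, 0, 0, 0, 0, 0, 0, 0, 0, 0, 0, 0, 0, 0, 0, 0, 0, 0, 0, 0, 0, 0, 0],
  claw=0.5,
  newtons=8,
)

```text
time_s: 2.78
ee_pos: [398.3, -242.0, 91.0]
ee_rot: [91.9, 90.0, -75.1]
force: [-0.7, 0.1, 0.6]
gripper_width: 9.7
```

Run:
```python
from h import *
go(398,-241.7,91,-77.1)
for n in("scene",):
    f=env.grab_frame(n); cv2.imwrite(f"pics/{n}3.png",f[:,:,::-1])
s=cv2.imread("pics/scene3.png")
cv2.imwrite("pics/z3.png",overlay("scene",s,(385,95,455,175),7,[]))
```

```text
t 2.78 pos [ 398.3 -242.    91. ] ang -77.06 turn 0.006 shift cm -0.002 -0.036 0.021 tilt [ 0.     -0.0001] F [-0.7  0.1  0.6] T [-0.03 -0.03  0.01] w 9.74
```

View pics/z3.png

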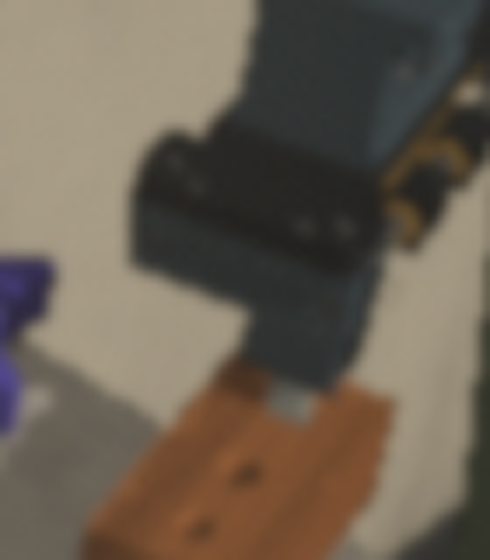

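>>> jog_arm(
  plan=[0, 0, 0, 0, 0, 0, 0, 0, 0, 0, 0, 0, 0, 0, 0, 0],
  claw=0,
  newtons=20,
)

```text
time_s: 3.17
ee_pos: [398.3, -242.1, 91.0]
ee_rot: [99.8, 90.0, -67.3]
force: [-0.0, -0.0, -0.4]
gripper_width: 7.8
```

Run:
```python
from h import *
go(398,-241.7,91,-77.1)
```

```text
t 3.17 pos [ 398.3 -242.1   91. ] ang -77.07 turn 0.005 shift cm -0.005 -0.046 0.019 tilt [ 0.0001 -0.0002] F [-0.  -0.  -0.4] T [-0.05  0.07 -0.01] w 7.77
```

>>> jog_arm(
  plan=[-0.5, 0, 0, 0, -1, 0, 0, 0, -1.5, 0, 0, 0, -1.5, 0, 0, 0, -1.5, 0, 0, 0, -1.5, 0, 0, 0, -1.5, 0, 0, 0, -1.5, 0, 0, 0, 0, 0, 0, 0, 0, 0, 0, 0],
)

```text
time_s: 4.0
ee_pos: [398.4, -242.0, 196.4]
ee_rot: [138.9, 89.9, -28.2]
force: [0.2, -0.1, -1.9]
gripper_width: 7.8
```

Run:
```python
from h import *
go(574.2,197.8,200,-82)
for n in("scene",):
    f=env.grab_frame(n); cv2.imwrite(f"pics/{n}4.png",f[:,:,::-1])
s=cv2.imread("pics/scene4.png")
cv2.imwrite("pics/z4.png",overlay("scene",s,(385,65,455,165),6,[]))
```

```text
t 4.0 pos [ 398.4 -242.   196.4] ang -77.07 turn 0.822 shift cm -0.361 -41.106 -23.533 tilt [ 0.0012 -0.0006] F [ 0.2 -0.1 -1.9] T [-0.04 -0.04  0.01] w 7.77
```

View pics/z4.png

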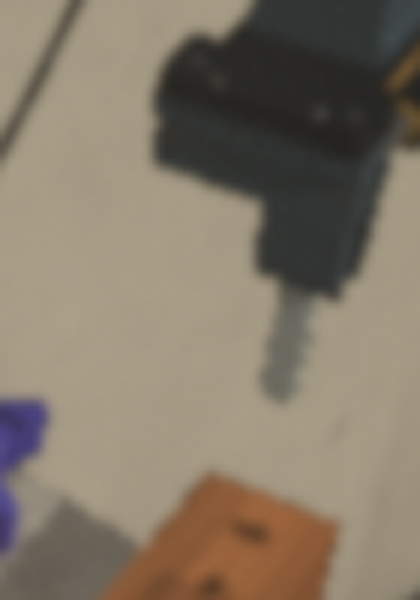

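>>> jog_arm(
  plan=[0, 0, 0, 0.82, 0, -3.5, -0.5, 0, 0, -3.5, -0.5, 0, 0, -3.5, -0.5, 0, 0, -3.5, -0.5, 0, 0, -3.5, -0.5, 0, 0, -3.5, -0.5, 0, 0, -3.5, -0.5, 0, 0, -3.5, -0.5, 0, 0, -3.5, -0.5, 0, 0, -3.5, -0.5, 0, 0, -3.5, -0.5, 0],
)

```text
time_s: 5.05
ee_pos: [397.8, 148.4, 194.7]
ee_rot: [13.7, 89.9, -158.3]
force: [0.5, 0.5, -0.4]
gripper_width: 7.8
```

>>> jog_arm(
  plan=[0, -0.41, -3, 0, 0, -0.41, -3, 0, 0, -0.41, -3, 0, 0, -0.41, -3, 0, 0, -0.41, -3, 0, 0, -0.41, -3, 0, 0, 0, 0, 0, 0, 0, 0, 0, 0, 0, 0, 0],
)

```text
time_s: 5.8
ee_pos: [572.5, 195.9, 194.3]
ee_rot: [9.9, 89.8, -162.1]
force: [-0.9, -0.6, -1.2]
gripper_width: 8.2
```

Run:
```python
from h import *
go(574.2,197.8,200,-82)
for n in("scene","top"):
    f=env.grab_frame(n); cv2.imwrite(f"pics/{n}5.png",f[:,:,::-1])
t=cv2.imread("pics/top5.png");s=cv2.imread("pics/scene5.png")
cv2.imwrite("pics/z5.png",np.hstack([overlay("top",t,(205,80,285,170),5,[]),overlay("scene",s,(190,130,270,220),5,[])]))
```

```text
t 5.8 pos [572.5 195.9 194.3] ang -81.99 turn 0.001 shift cm -0.574 -0.165 -0.194 tilt [-0.004  -0.0013] F [-0.9 -0.6 -1.2] T [ 0.03  0.05 -0.04] w 8.17
```

View pics/z5.png

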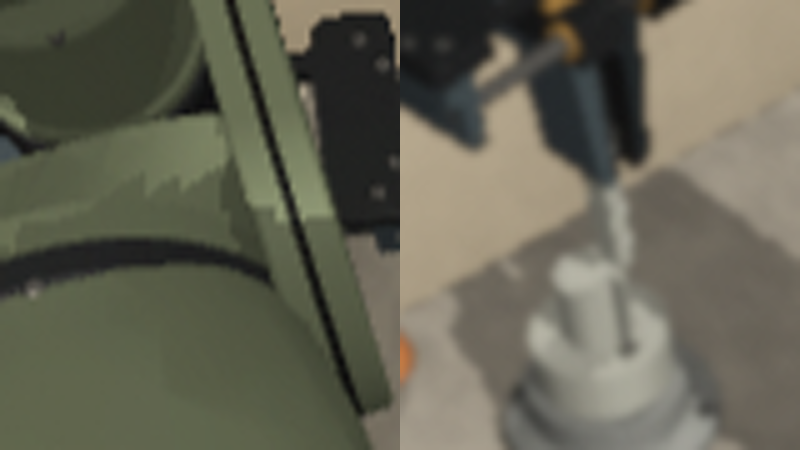

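>>> jog_arm(
  plan=[0, -0.16, -0.19, 0, 0, 0, 0, 0, 0, 0, 0, 0],
)

```text
time_s: 6.15
ee_pos: [575.2, 198.2, 196.3]
ee_rot: [-178.8, 90.0, 9.3]
force: [-0.1, -0.7, -1.6]
gripper_width: 8.1
```

Run:
```python
from h import *
go(574.2,197.8,200,-82)
f=env.grab_frame("scene"); cv2.imwrite(f"pics/scene6.png",f[:,:,::-1])
s=cv2.imread("pics/scene6.png")
def st(i): return np.clip((i.astype(float)-40)*1.5,0,255).astype(np.uint8)
P=env.state()['ee_pos'];u=np.radians(188);ur=np.array([np.cos(u),np.sin(u)]);ut=np.array([-ur[1],ur[0]])
g=[]
for a in(-7,7):
  for b in(-4,4): g.append(([*(P[:2]+a*ur+b*ut),P[2]-83],(0,0,255)))
a=overlay("scene",st(s),(212,155,242,205),14,[]);b=overlay("scene",st(s),(212,155,242,205),14,[],g)
cv2.imwrite("pics/z6.png",np.hstack([a,b])[:600,:800])
```

```text
t 6.15 pos [575.2 198.2 196.3] ang -81.98 turn 0.003 shift cm -0.368 0.023 0.107 tilt [0.0005 0.0001] F [-0.1 -0.7 -1.6] T [-0.04  0.05  0.  ] w 8.1
```

View pics/z6.png

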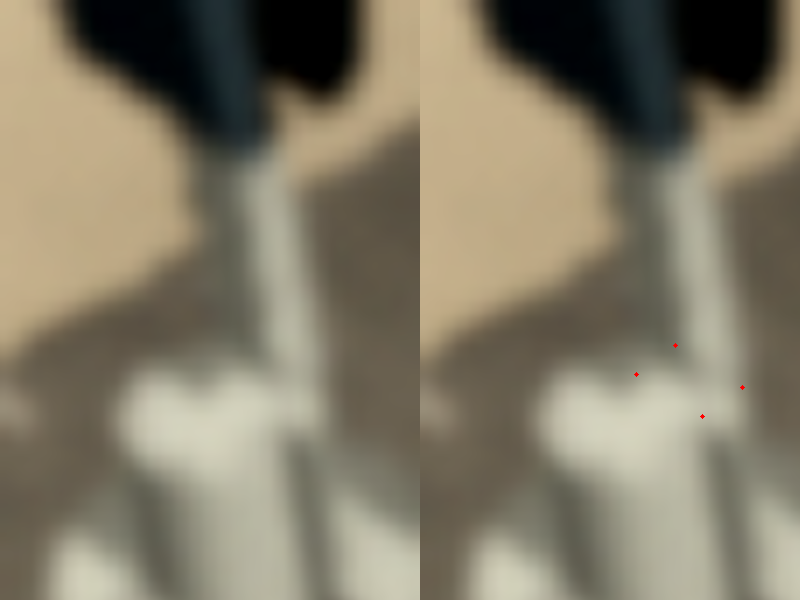

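Run:
```python
from h import *
for ax in((589,200),):
 for a in(180,184,188,192,196):
  u=np.radians(a);ur=np.array([np.cos(u),np.sin(u)]);ut=np.array([-ur[1],ur[0]])
  o=[a]
  for r,t,z in((14.1,-5.1,94),(14.1,5.1,94),(14.1,-5.1,60),(14.1,5.1,60),(23,-5.1,60),(23,5.1,60)):
    X=[*(np.array(ax)+r*ur+t*ut),z]; p=(proj("scene",X)-[214,176]+.5)*16+[384,0]; q=(proj("top",X)-[240,120]+.5)*16
    o+= [p.round().astype(int).tolist(),q.round().astype(int).tolist()]
  print(o)
```

```text
[180, [636, 232], [117, 273], [699, 194], [191, 274], [667, 410], [154, 337], [729, 373], [225, 338], [707, 446], [152, 398], [769, 408], [223, 399]]
[184, [643, 229], [124, 275], [704, 189], [198, 271], [675, 408], [161, 339], [733, 368], [232, 335], [718, 441], [163, 400], [777, 401], [235, 396]]
[188, [651, 227], [131, 277], [707, 184], [205, 268], [682, 405], [168, 341], [737, 362], [239, 332], [729, 436], [175, 401], [784, 393], [246, 393]]
[192, [658, 223], [139, 278], [711, 178], [212, 264], [689, 402], [175, 342], [740, 357], [245, 329], [739, 430], [186, 402], [790, 385], [257, 388]]
[196, [665, 220], [146, 279], [713, 173], [218, 260], [696, 398], [182, 343], [743, 351], [251, 325], [749, 424], [198, 402], [796, 376], [267, 384]]
```

Run:
```python
from h import *
s=cv2.imread("pics/scene0.png",0);t=cv2.imread("pics/top0.png",0)
for y in range(184,207): print(y,s[y,226:244])
print()
for y in range(128,150): print(y,t[y,243:262])
print([int((x)) for x in range(243,262)])
def z(X,Y,n): return
for a in(184,188,192,196):
  u=np.radians(a);ur=np.array([np.cos(u),np.sin(u)]);ut=np.array([-ur[1],ur[0]]);o=[a]
  for r,tt,zz in((14.1,-5.1,94),(14.1,5.1,94),(14.1,-5.1,60),(14.1,5.1,60),(23,-5.1,60),(23,5.1,60)):
    X=[*(np.array([589,200])+r*ur+tt*ut),zz];o+=[proj("scene",X).round(1).tolist(),proj("top",X).round(1).tolist()]
  print(o)
```

```text
184 [151 151 151 150 148 144 140 140 136 130 128 128 129 130 130 131 130 130]
185 [152 151 149 147 143 134 127 127 128 128 129 130 131 130 130 130 130 130]
186 [150 150 147 143 138 128 114 109 117 126 133 135 136 133 132 130 130 128]
187 [149 149 145 141 137 128 109  99 109 125 137 142 143 140 136 132 130 128]
188 [145 144 143 139 137 129 110  96 105 124 140 147 148 145 140 136 132 129]
189 [134 137 137 137 135 129 113  96 102 121 139 148 149 147 143 139 135 130]
190 [124 130 133 134 134 131 115  98  98 116 135 146 148 147 146 143 137 132]
191 [120 127 131 133 134 132 119 100  97 113 132 144 147 147 146 144 140 133]
192 [118 125 130 132 133 132 124 103  95 111 130 141 146 146 145 144 141 134]
193 [116 124 130 133 133 134 127 107  95 108 126 138 145 145 146 144 142 136]
194 [114 123 128 132 133 134 128 109  97 106 124 136 143 145 145 145 142 135]
195 [113 122 128 132 134 134 129 113  98 105 124 137 143 144 146 144 140 132]
196 [111 121 127 131 132 134 129 115 100 103 122 137 142 145 145 144 138 127]
197 [109 119 126 131 133 134 130 117  99  98 116 132 141 144 146 144 135 122]
198 [108
[... 2708 characters left out ...]
5, 140.7], [235.3, 198.5], [254.0, 140.5], [234.4, 203.1], [249.7, 144.5], [238.0, 200.5], [254.2, 144.3]]
[188, [230.2, 189.7], [247.7, 136.8], [233.7, 187.0], [252.3, 136.2], [232.1, 200.8], [250.0, 140.8], [235.6, 198.1], [254.4, 140.3], [235.0, 202.7], [250.4, 144.6], [238.5, 200.1], [254.9, 144.0]]
[192, [230.6, 189.5], [248.2, 136.9], [233.9, 186.7], [252.7, 136.0], [232.6, 200.6], [250.4, 140.9], [235.8, 197.8], [254.8, 140.0], [235.7, 202.4], [251.1, 144.6], [238.9, 199.5], [255.5, 143.8]]
[196, [231.1, 189.3], [248.6, 137.0], [234.1, 186.3], [253.1, 135.8], [233.0, 200.4], [250.9, 141.0], [235.9, 197.5], [255.2, 139.8], [236.3, 202.0], [251.9, 144.6], [239.2, 199.0], [256.2, 143.5]]
```

>>> jog_arm(
  plan=[0.5, 0, 0.1, 0, 0.5, 0.02, 0, 0, 0.3, 0, 0, 0, 0, 0, 0, 0, 0, 0, 0, 0],
)

```text
time_s: 6.62
ee_pos: [574.4, 197.7, 182.4]
ee_rot: [15.1, 89.9, -156.9]
force: [-0.3, -0.0, -1.7]
gripper_width: 7.9
```

Run:
```python
from h import *
go(574.1,197.7,182,-82)
```

```text
t 6.62 pos [574.4 197.7 182.4] ang -81.99 turn 0.001 shift cm 0.042 -0.002 0.031 tilt [-0.0009 -0.0004] F [-0.3 -0.  -1.7] T [ 0.05 -0.04  0.  ] w 7.87
```

>>> jog_arm(
  plan=[0.2, 0, 0, 0, 0.15, 0, 0, 0, 0.15, 0, 0, 0, 0.15, 0, 0, 0, 0, 0, 0, 0, 0, 0, 0, 0],
)

```text
time_s: 7.12
ee_pos: [574.6, 197.8, 176.3]
ee_rot: [30.8, 90.0, -141.2]
force: [-0.2, -0.9, -0.1]
gripper_width: 8.1
```

Run:
```python
from h import *
go(574.1,197.7,175,-82)
f=env.grab_frame("scene"); cv2.imwrite(f"pics/scene7.png",f[:,:,::-1])
s=cv2.imread("pics/scene7.png")
def st(i): return np.clip((i.astype(float)-40)*1.5,0,255).astype(np.uint8)
cv2.imwrite("pics/z7.png",overlay("scene",st(s),(210,160,250,210),12,[]))
```

```text
t 7.12 pos [574.6 197.8 176.3] ang -81.99 turn 0.001 shift cm 0.13 0.001 0.046 tilt [-0.0002 -0.0002] F [-0.2 -0.9 -0.1] T [ 0.01 -0.05  0.01] w 8.15
```

View pics/z7.png

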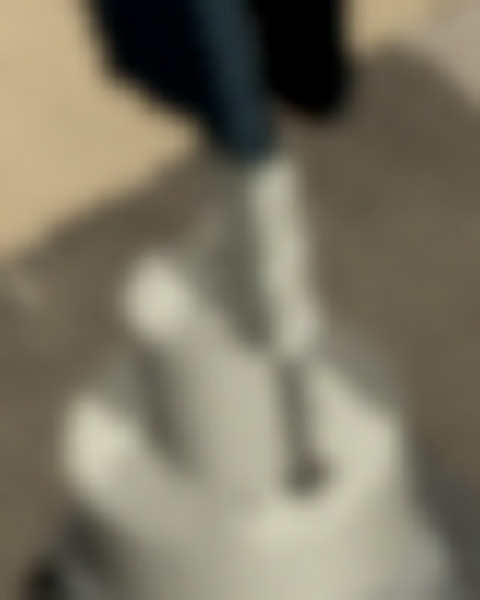

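>>> jog_arm(
  plan=[0.15, 0, 0, 0, 0.15, 0, 0, 0, 0, 0, 0, 0, 0, 0, 0, 0],
)

```text
time_s: 7.5
ee_pos: [574.5, 197.8, 173.3]
ee_rot: [24.5, 90.0, -147.5]
force: [-0.2, 0.3, -1.1]
gripper_width: 7.8
```

Run:
```python
from h import *
go(574.1,197.7,170,-82)
```

```text
t 7.5 pos [574.5 197.8 173.3] ang -81.99 turn 0.001 shift cm 0.327 0.004 0.042 tilt [-0.0002 -0.0002] F [-0.2  0.3 -1.1] T [-0.01  0.02 -0.01] w 7.81
```

>>> jog_arm(
  plan=[0.25, 0, 0, 0, 0.25, 0, 0, 0, 0.25, 0, 0, 0, 0.25, 0, 0, 0, 0, 0, 0, 0],
)

```text
time_s: 7.92
ee_pos: [574.2, 197.7, 162.6]
ee_rot: [13.7, 89.9, -158.3]
force: [0.3, 0.0, 0.2]
gripper_width: 7.9
```

Run:
```python
from h import *
go(574.1,197.7,147,-82)
```

```text
t 7.92 pos [574.2 197.7 162.6] ang -81.99 turn 0.002 shift cm 1.564 -0.0 0.012 tilt [-0.0013 -0.0005] F [0.3 0.  0.2] T [ 0.05  0.06 -0.01] w 7.87
```

>>> jog_arm(
  plan=[0.25, 0, 0, 0, 0.25, 0, 0, 0, 0.25, 0, 0, 0, 0.25, 0, 0, 0, 0.25, 0, 0, 0, 0.2, 0, 0, 0, 0, 0, 0, 0, 0, 0, 0, 0],
)

```text
time_s: 8.58
ee_pos: [574.6, 197.8, 148.8]
ee_rot: [30.9, 90.0, -141.1]
force: [-0.3, -0.5, -0.6]
gripper_width: 7.9
```

>>> jog_arm(
  plan=[0.12, 0, 0, 0, 0.12, 0, 0, 0, 0.12, 0, 0, 0, 0.12, 0, 0, 0, 0, 0, 0, 0],
)

```text
time_s: 9.0
ee_pos: [574.4, 197.8, 143.8]
ee_rot: [22.1, 90.0, -149.9]
force: [-0.6, 0.7, -0.8]
gripper_width: 8.0
```

Run:
```python
from h import *
go(574.1,197.7,143,-82)
```

```text
t 9.0 pos [574.4 197.8 143.8] ang -81.99 turn 0.002 shift cm 0.079 0.003 0.034 tilt [-0.0005 -0.0003] F [-0.6  0.7 -0.8] T [0.03 0.02 0.02] w 8.04
```

>>> jog_arm(
  plan=[0.12, 0, 0, 0, 0.12, 0, 0, 0, 0, 0, 0, 0],
)

```text
time_s: 9.25
ee_pos: [574.5, 197.8, 141.4]
ee_rot: [19.6, 90.0, -152.4]
force: [0.7, 0.7, 0.1]
gripper_width: 8.2
```

>>> jog_arm(
  plan=[0.12, 0, 0, 0, 0.12, 0, 0, 0, 0, 0, 0, 0],
)

```text
time_s: 9.5
ee_pos: [574.8, 197.9, 139.2]
ee_rot: [165.8, 90.0, -6.2]
force: [1.1, 1.7, -1.2]
gripper_width: 7.8
```

Run:
```python
from h import *
go(574.1,197.7,143,-82)
```

```text
t 9.5 pos [574.8 197.9 139.2] ang -81.99 turn 0.002 shift cm -0.381 0.006 0.068 tilt [ 0.0004 -0.    ] F [ 1.1  1.7 -1.2] T [ 0.1  -0.18  0.03] w 7.76
```

>>> jog_arm(
  plan=[0.12, 0, -0.03, 0, 0.12, 0, 0, 0, 0, 0, 0, 0],
)

```text
time_s: 9.75
ee_pos: [574.9, 197.8, 136.7]
ee_rot: [63.8, 90.0, -108.2]
force: [0.8, 0.4, -1.0]
gripper_width: 7.7
```

Run:
```python
from h import *
go(574.1,197.7,122,-82)
```

```text
t 9.75 pos [574.9 197.8 136.7] ang -81.99 turn 0.001 shift cm 1.467 0.002 0.083 tilt [-0.0001 -0.0002] F [ 0.8  0.4 -1. ] T [ 0.09 -0.12 -0.04] w 7.66
```

Going in smoothly (key end about 6 mm inside the pocket). Continue.

>>> jog_arm(
  plan=[0.15, 0, 0, 0, 0.15, 0, 0, 0, 0.15, 0, 0, 0, 0, 0, 0, 0],
)

```text
time_s: 10.08
ee_pos: [574.9, 197.8, 132.1]
ee_rot: [60.9, 90.0, -111.1]
force: [0.4, 0.8, 0.1]
gripper_width: 7.9
```

>>> jog_arm(
  plan=[0.15, 0, 0, 0, 0.15, 0, 0, 0, 0.15, 0, 0, 0, 0, 0, 0, 0],
)

```text
time_s: 10.42
ee_pos: [574.9, 197.8, 127.6]
ee_rot: [93.4, 90.0, -78.6]
force: [1.3, -0.4, -0.6]
gripper_width: 7.6
```

Run:
```python
from h import *
go(574.1,197.7,122,-82)
```

```text
t 10.42 pos [574.9 197.8 127.6] ang -81.99 turn 0.001 shift cm 0.562 0.003 0.085 tilt [ 0.     -0.0001] F [ 1.3 -0.4 -0.6] T [ 0.06 -0.16  0.05] w 7.63
```

>>> jog_arm(
  plan=[0.12, 0, 0, 0, 0.12, 0, 0, 0, 0.12, 0, 0, 0, 0.12, 0, 0, 0, 0, 0, 0, 0, 0, 0, 0, 0],
)

```text
time_s: 10.92
ee_pos: [574.9, 197.8, 122.9]
ee_rot: [59.5, 90.0, -112.5]
force: [1.3, -0.0, -1.3]
gripper_width: 7.9
```

>>> jog_arm(
  plan=[0, 0, 0, 0, 0, 0, 0, 0, 0, 0, 0, 0, 0, 0, 0, 0, 0, 0, 0, 0, 0, 0, 0, 0],
  claw=2.4,
)

```text
time_s: 11.42
ee_pos: [574.9, 197.8, 123.2]
ee_rot: [82.0, 90.0, -89.9]
force: [-0.6, -0.4, -0.2]
gripper_width: 24.3
```

Run:
```python
from h import *
go(574.1,197.7,122,-82)
f=env.grab_frame("scene"); cv2.imwrite(f"pics/scene8.png",f[:,:,::-1])
s=cv2.imread("pics/scene8.png")
def st(i): return np.clip((i.astype(float)-40)*1.5,0,255).astype(np.uint8)
cv2.imwrite("pics/z8.png",overlay("scene",st(s),(210,160,250,210),12,[]))
```

```text
t 11.42 pos [574.9 197.8 123.2] ang -81.99 turn 0.001 shift cm 0.116 0.004 0.077 tilt [ 0.     -0.0001] F [-0.6 -0.4 -0.2] T [-0.01  0.04  0.01] w 24.31
```

View pics/z8.png

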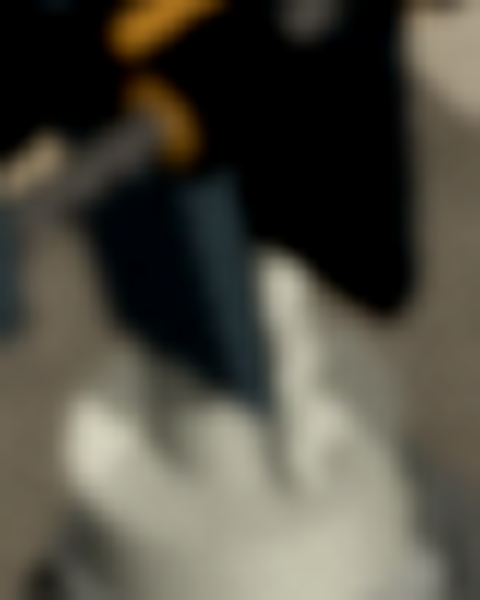

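>>> jog_arm(
  plan=[-1, 0, 0, 0, -1.5, 0, 0, 0, -1.5, 0, 0, 0, 0, 0, 0, 0, 0, 0, 0, 0, 0, 0, 0, 0],
)

```text
time_s: 11.97
ee_pos: [574.5, 197.7, 162.8]
ee_rot: [16.2, 90.0, -155.8]
force: [1.0, -0.0, -0.9]
gripper_width: 23.9
```

Run:
```python
from h import *
go(574.1,197.7,141,-82)
f=env.grab_frame("scene"); cv2.imwrite(f"pics/scene9.png",f[:,:,::-1])
s=cv2.imread("pics/scene9.png")
def st(i): return np.clip((i.astype(float)-40)*1.5,0,255).astype(np.uint8)
u=np.radians(188);ur=np.array([np.cos(u),np.sin(u)]);ut=np.array([-ur[1],ur[0]]);k=np.array([589,200])+15*ur
g=[([*(k+a*ur+b*ut),114],(0,0,255)) for a in(-7,7) for b in(-4,4)]
cv2.imwrite("pics/z9.png",np.hstack([overlay("scene",st(s),(210,160,250,210),10,[]),overlay("scene",st(s),(210,160,250,210),10,[],g)]))
```

```text
t 11.97 pos [574.5 197.7 162.8] ang -81.99 turn 0.001 shift cm 2.178 -0.004 0.041 tilt [-0.0007 -0.0003] F [ 1.  -0.  -0.9] T [-0.02  0.06  0.02] w 23.91
```

View pics/z9.png

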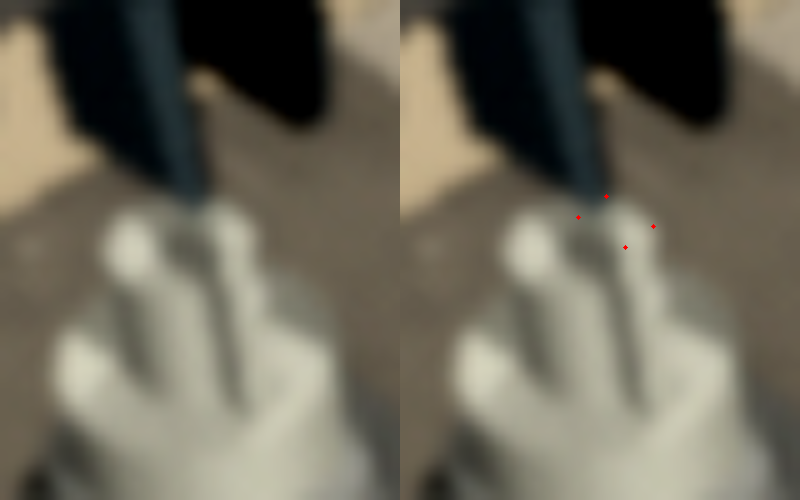

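>>> jog_arm(
  plan=[0, 0, 0, 0, 0, 0, 0, 0, 0, 0, 0, 0, 0.5, 0, 0, 0, 0.5, 0, 0, 0, 0.5, 0, 0, 0, 0.2, 0, 0, 0, 0.1, 0, 0, 0, 0.1, 0, 0, 0, 0.1, 0, 0, 0, 0, 0, 0, 0],
  claw=0,
)

```text
time_s: 12.93
ee_pos: [574.9, 197.9, 143.1]
ee_rot: [80.5, 90.0, -91.5]
force: [-0.3, -0.6, 0.2]
gripper_width: 0.2
```

>>> jog_arm(
  plan=[0.1, 0, 0, 0, 0.1, 0, 0, 0, 0, 0, 0, 0],
)

```text
time_s: 13.18
ee_pos: [574.8, 197.8, 141.0]
ee_rot: [38.3, 90.0, -133.7]
force: [-0.1, -0.1, 0.1]
gripper_width: 0.5
```

>>> jog_arm(
  plan=[0.1, 0, 0, 0, 0.1, 0, 0, 0, 0, 0, 0, 0],
)

```text
time_s: 13.43
ee_pos: [575.1, 197.9, 139.3]
ee_rot: [-177.9, 90.0, 10.1]
force: [0.2, 0.4, 0.2]
gripper_width: 0.7
```

>>> jog_arm(
  plan=[0.1, 0, 0, 0, 0, 0, 0, 0],
)

```text
time_s: 13.6
ee_pos: [575.6, 198.0, 139.1]
ee_rot: [-175.4, 89.9, 12.6]
force: [1.3, -0.0, 4.2]
gripper_width: 0.4
```

>>> jog_arm(
  plan=[0.1, 0, 0, 0, 0, 0, 0, 0],
)

```text
time_s: 13.77
ee_pos: [576.1, 198.1, 139.0]
ee_rot: [-175.8, 89.8, 12.3]
force: [0.2, -0.5, 8.9]
gripper_width: 0.2
```

>>> jog_arm(
  plan=[-1, 0, 0, 0, -2, 0, 0, 0, -3, 0, 0, 0],
  claw=9,
)

```text
time_s: 14.02
ee_pos: [573.1, 197.3, 195.3]
ee_rot: [10.3, 89.6, -161.7]
force: [0.7, 0.5, 0.5]
gripper_width: 17.6
```

Run:
```python
from h import *
T=lambda X,Y:((X+.5)/16-.5+214,(Y+.5)/16-.5+203)
S=lambda X,Y:((X-384+.5)/16-.5+250,(Y+.5)/16-.5+252)
pp=lambda n,q:plane(n,q,50)[:2]
an=lambda v:np.degrees(np.arctan2(v[1],v[0]))%360
t=cv2.imread("pics/top0.png",0);s=cv2.imread("pics/scene0.png",0)
e=edges(t,T(185,197),4,9,-60,60,1); e2=edges(t,T(185,197),4,9,150,330,1)
E=np.vstack([e,e2]);print("bore top",circ("top",E[:,:2],50,16))
e=edges(s,S(588,165),4,9,180,360,1);print("bore scene",len(e))
for y in range(216,229):print(y,t[y,215:233])
print()
for y in range(262,278):print(y,s[y,255:275])
c=pp("top",T(185,197));k=pp("top",T(128,357));print(c,k,an(k-c),np.hypot(*(k-c)))
for a in(160,164,168):
  for C,n in(((405,258.5),"top"),((407,255),"scene")):
    u=np.radians(a);ur=np.array([np.cos(u),np.sin(u)]);ut=np.array([-ur[1],ur[0]])
    print(a,n,[proj(n,[*(np.array(C)+r*ur+q*ut),50]).round(1).tolist() for r,q in((24,-5.4),(24,5.4),(15,-5.4),(15,5.4))])
```

```text
bore top (array([404.4, 255.6,  15.6]), array([404. , 255.6]), np.float64(0.61))
bore scene 45
216 [174 174 174 136  91  84  84  84  78  79  78  79  79  78  77  76  76 136]
217 [173 173 175 148  93  84  84  84  80  79  79  79  79  78  77  76  76 159]
218 [174 176 179 172 125  90  85  85  91  81  80  79  79  78  77  76 106 169]
219 [177 179 180 181 165  99  86  85  94  81  80  80  80  79  79  91 154 175]
220 [178 180 179 178 175 126  90  85  88  91  81  79  80  80 108 147 171 175]
221 [176 177 176 174 175 153  95  82  83  90  80  94 110 114 155 170 172 174]
222 [168 176 177 179 179 137  90  82  82  84 125 151 158 160 174 173 173 174]
223 [158 169 178 178 169 104  84  82  82  95 162 175 177 177 177 175 175 174]
224 [154 160 170 176 161 106  99  84  82 115 172 177 178 178 177 176 174 174]
225 [152 153 158 167 167 158 156 134  98 139 174 176 177 176 177 175 163 151]
226 [153 152 153 155 160 167 174 165 154 166 174 174 173 172 166 153 144 135]
227 [153 152 152 153 153 155 160 164 167 160 157 151 153 151 145 137 138 165]
228 [153 152 152 153 152 152 153 155 156 151 156 153 154 164 168 163 
[... 1237 characters left out ...]
125 133 140 143 147 149 150 152 153 153 153 152 153 153 153 152 149
 148 146]
277 [110 117 124 129 133 137 140 141 144 147 148 149 150 151 152 152 151 150
 149 147]
[404.90486051 255.71495585] [382.24995462 262.88715639] 162.4330005385917 23.76310631114266
160 top [[217.6, 223.9], [222.1, 225.6], [219.1, 220.2], [223.6, 221.8]]
160 scene [[263.5, 274.8], [268.9, 272.9], [262.0, 271.1], [267.4, 269.3]]
164 top [[218.3, 224.3], [222.8, 225.7], [219.5, 220.5], [224.1, 221.8]]
164 scene [[264.4, 274.6], [269.7, 272.5], [262.6, 271.1], [267.8, 269.0]]
168 top [[218.9, 224.6], [223.6, 225.7], [219.9, 220.7], [224.6, 221.8]]
168 scene [[265.3, 274.4], [270.4, 272.0], [263.2, 271.0], [268.2, 268.6]]
```

Run:
```python
from h import *
go(406,255.5,150)
```

```text
t 14.02 pos [573.1 197.3 195.3] ang -82.0 turn 0 shift cm 4.528 -8.094 15.735 tilt [-0.0066 -0.0022] F [0.7 0.5 0.5] T [ 0.02 -0.   -0.02] w 17.62
```

>>> jog_arm(
  plan=[0, -1.35, 2.62, 0, 0.9, -1.35, 2.62, 0, 0.9, -1.35, 2.62, 0, 0.9, -1.35, 2.62, 0, 0.9, -1.35, 2.62, 0, 0.9, -1.35, 2.62, 0, 0, 0, 0, -1.1, 0, 0, 0, -1.1, 0, 0, 0, -1.1, 0, 0, 0, -1.1, 0, 0, 0, -1.1, 0, 0, 0, -1.1],
  claw=9,
)

```text
time_s: 15.02
ee_pos: [407.8, 256.2, 152.3]
ee_rot: [-5.9, 90.0, -137.9]
force: [0.0, -0.0, 0.2]
gripper_width: 90.1
```

>>> jog_arm(
  plan=[0, 0, 0, -1.1, 0, 0, 0, -1.1, 0, 0, 0, -1.1, 0, 0, 0, -0.9, 0, 0, 0, 0, 0, 0, 0, 0],
)

```text
time_s: 15.52
ee_pos: [407.9, 256.1, 152.2]
ee_rot: [-12.2, 90.0, -119.5]
force: [-0.2, -0.4, 0.8]
gripper_width: 89.9
```

Run:
```python
from h import *
go(406,255.5,51,-17)
print(env.state()['qpos'])
f=env.grab_frame("scene"); cv2.imwrite(f"pics/scene10.png",f[:,:,::-1])
f=env.grab_frame("top"); cv2.imwrite(f"pics/top10.png",f[:,:,::-1])
s=cv2.imread("pics/scene10.png");t=cv2.imread("pics/top10.png")
cv2.imwrite("pics/z10.png",np.hstack([overlay("scene",s,(180,150,300,300),4,[])[:480],overlay("top",t,(200,110,270,230),4,[])]))
```

```text
t 15.52 pos [407.9 256.1 152.2] ang -17.33 turn -0.056 shift cm 10.124 -0.161 0.115 tilt [-0.0001 -0.0001] F [-0.2 -0.4  0.8] T [-0.03 -0.05 -0.04] w 89.86
[ 3.07619934e+01  1.44093349e+01  1.08989977e+02 -5.49633663e-03
  5.66087332e+01  4.80997134e+01]
```

View pics/z10.png

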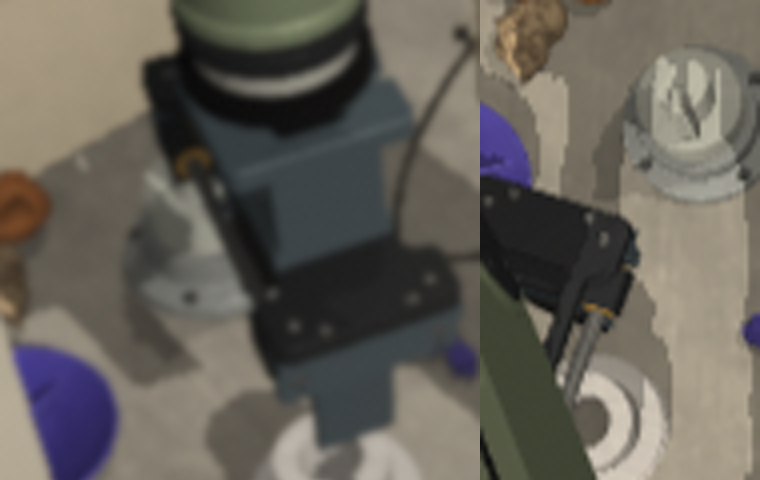

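Run:
```python
from h import *
t=cv2.imread("pics/top10.png")
def st(i): return np.clip((i.astype(float)-60)*1.5,0,255).astype(np.uint8)
u=np.radians(188);ur=np.array([np.cos(u),np.sin(u)]);ut=np.array([-ur[1],ur[0]]);k=np.array([589,200])+15*ur
g=[([*(k+a*ur+b*ut),114],(0,0,255)) for a in(-7,7) for b in(-4,4)]
C=[(589,200,94,15,(0,255,0)),(589,200,60,30,(255,0,0))]
cv2.imwrite("pics/z11.png",np.hstack([overlay("top",st(t),(236,118,268,152),12,[]),overlay("top",st(t),(236,118,268,152),12,C,g)]))
```

```text
(no output)
```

View pics/z11.png

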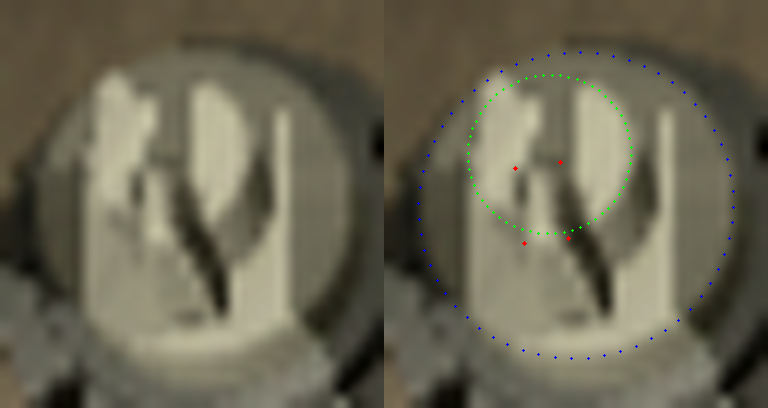

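>>> jog_arm(
  plan=[1.5, -0.16, 0.11, -0.05, 1.5, 0, 0, 0, 1.5, 0, 0, 0, 1.5, 0, 0, 0, 1.5, 0, 0, 0, 1.5, 0, 0, 0, 0.5, 0, 0, 0, 0.5, 0, 0, 0, 0, 0, 0, 0, 0, 0, 0, 0],
)

```text
time_s: 16.45
ee_pos: [406.4, 255.8, 52.5]
ee_rot: [132.5, 90.0, 25.6]
force: [-0.5, 0.2, 0.7]
gripper_width: 90.3
```

>>> jog_arm(
  plan=[0, 0, 0, 0, 0, 0, 0, 0, 0, 0, 0, 0, 0, 0, 0, 0, 0, 0, 0, 0, 0, 0, 0, 0],
  claw=5.4,
  newtons=6,
)

```text
time_s: 16.95
ee_pos: [406.4, 255.6, 52.3]
ee_rot: [117.0, 90.0, 10.1]
force: [-0.0, -0.4, 0.8]
gripper_width: 55.2
```

Run:
```python
from h import *
go(406,255.5,51,-17)
f=env.grab_frame("scene"); cv2.imwrite(f"pics/scene12.png",f[:,:,::-1])
s=cv2.imread("pics/scene12.png")
cv2.imwrite("pics/z12.png",overlay("scene",s,(200,190,310,310),5,[]))
```

```text
t 16.95 pos [406.4 255.6  52.3] ang -16.89 turn 0.019 shift cm 0.129 -0.032 0.023 tilt [0.0008 0.0001] F [-0.  -0.4  0.8] T [-0.08  0.04  0.03] w 55.2
```

View pics/z12.png

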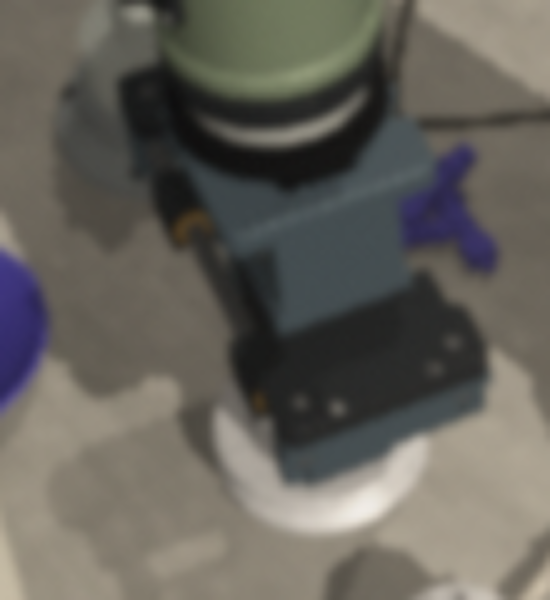

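>>> jog_arm(
  plan=[0, 0, 0, 0, 0, 0, 0, 0, 0, 0, 0, 0, 0, 0, 0, 0, 0, 0, 0, 0, 0, 0, 0, 1.1, 0, 0, 0, 1.1, 0, 0, 0, 1.1, 0, 0, 0, 1.1, 0, 0, 0, 1.1, 0, 0, 0, 1.1, 0, 0, 0, 1.1],
  claw=9,
)

```text
time_s: 18.0
ee_pos: [406.1, 255.6, 52.1]
ee_rot: [33.2, 90.0, -120.3]
force: [-0.5, 0.4, -0.0]
gripper_width: 90.0
```

>>> jog_arm(
  plan=[0, 0, 0, 1.1, 0, 0, 0, 1.1, 0, 0, 0, 1.1, 0, 0, 0, 1.1, 0, 0, 0, 1.1, 0, 0, 0, 1.1, 0, 0, 0, 0.7, 0, 0, 0, 0, 0, 0, 0, 0],
)

```text
time_s: 18.75
ee_pos: [406.1, 255.6, 52.1]
ee_rot: [84.8, 90.0, -112.0]
force: [-0.8, -0.7, 0.5]
gripper_width: 90.3
```

Run:
```python
from h import *
go(406.4,255.6,51,-107)
f=env.grab_frame("scene"); cv2.imwrite(f"pics/scene13.png",f[:,:,::-1])
f=env.grab_frame("top"); cv2.imwrite(f"pics/top13.png",f[:,:,::-1])
s=cv2.imread("pics/scene13.png");t=cv2.imread("pics/top13.png")
cv2.imwrite("pics/z13.png",np.hstack([overlay("scene",s,(200,190,310,310),4,[]),overlay("top",t,(190,170,260,290),4,[])]))
```

```text
t 18.75 pos [406.1 255.6  52.1] ang -106.78 turn 0.037 shift cm 0.108 -0.013 -0.03 tilt [-0.0001 -0.0001] F [-0.8 -0.7  0.5] T [0.09 0.   0.  ] w 90.3
```

View pics/z13.png

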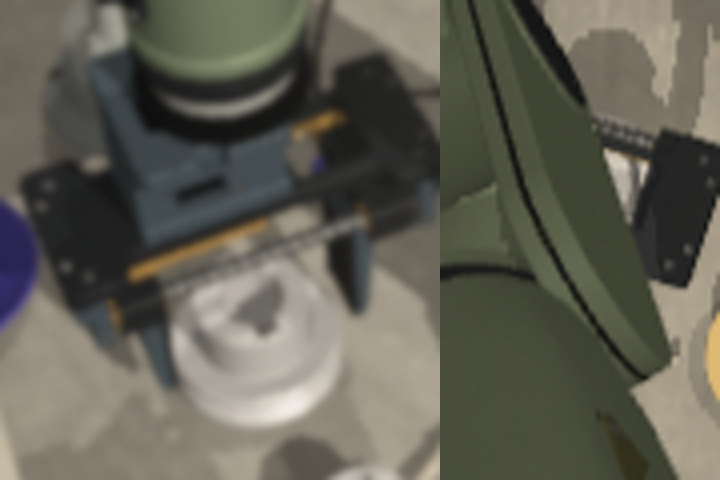

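>>> jog_arm(
  plan=[0.1, 0, -0.03, 0, 0, 0, 0, 0, 0, 0, 0, 0, 0, 0, 0, 0, 0, 0, 0, 0, 0, 0, 0, 0, 0, 0, 0, 0],
  claw=5.2,
  newtons=10,
)

```text
time_s: 19.43
ee_pos: [406.3, 255.4, 51.1]
ee_rot: [97.9, 90.0, -99.0]
force: [1.0, -0.6, 0.2]
gripper_width: 55.2
```

>>> jog_arm(
  plan=[0, 0, 0, 0, 0, 0, 0, 0, 0, 0, 0, 0],
  newtons=25,
)

```text
time_s: 19.68
ee_pos: [406.3, 255.4, 51.1]
ee_rot: [90.5, 90.0, -106.4]
force: [-0.4, 0.0, 0.8]
gripper_width: 54.8
```

Run:
```python
from h import *
go(406.4,255.6,51,-107)
```

```text
t 19.68 pos [406.3 255.4  51.1] ang -106.89 turn 0.019 shift cm 0.012 -0.02 0.0 tilt [-0.0001 -0.0002] F [-0.4  0.   0.8] T [-0.05 -0.   -0.03] w 54.81
```

>>> jog_arm(
  plan=[-0.5, 0, 0, 0, -1, 0, 0, 0, -2, 0, 0, 0, -2.5, 0, 0, 0, -2.5, 0, 0, 0, -2.5, 0, 0, 0, -2.2, 0, 0, -1.05, 0, 0, 0, -1.05, 0, 0, 0, -1.05, 0, 0, 0, -1.02, 0, 0, 0, 0, 0, 0, 0, 0],
)

```text
time_s: 20.68
ee_pos: [406.0, 255.3, 182.9]
ee_rot: [23.3, 89.9, -148.7]
force: [-0.8, 0.1, -4.3]
gripper_width: 55.1
```

Run:
```python
from h import *
go(589,200,182,-82)
f=env.grab_frame("scene"); cv2.imwrite(f"pics/scene14.png",f[:,:,::-1])
s=cv2.imread("pics/scene14.png")
cv2.imwrite("pics/z14.png",overlay("scene",s,(190,130,310,270),5,[])[:600])
```

```text
t 20.68 pos [406.  255.3 182.9] ang -82.03 turn -0.005 shift cm 0.087 8.025 -17.356 tilt [-0.0008 -0.0005] F [-0.8  0.1 -4.3] T [-0.02  0.09  0.03] w 55.1
```

View pics/z14.png

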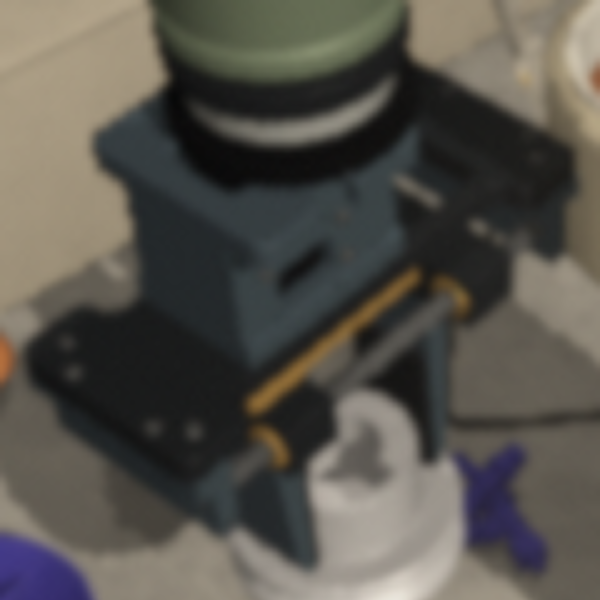

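Run:
```python
from h import *
s=cv2.imread("pics/scene14.png")
def st(i): return np.clip((i.astype(float)-50)*1.5,0,255).astype(np.uint8)
C=np.array([406,255.3]);zt=182.9-51.1+50
out=[]
for a in(None,183,188,193):
  g=[]
  if a:
    u=np.radians(a);ur=np.array([np.cos(u),np.sin(u)]);ut=np.array([-ur[1],ur[0]])
    for q in(-5.4,5.4):
      for r in(15,18,21,24): g.append(([*(C+r*ur+q*ut),zt],(0,0,255)))
  out.append(overlay("scene",st(s),(250,208,278,234),14,[(*C,zt,16,(0,255,0))] if a else [],g))
cv2.imwrite("pics/z15.png",cv2.resize(np.vstack([np.hstack(out[:2]),np.hstack(out[2:])]),(646,600)))
```

```text
(no output)
```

View pics/z15.png

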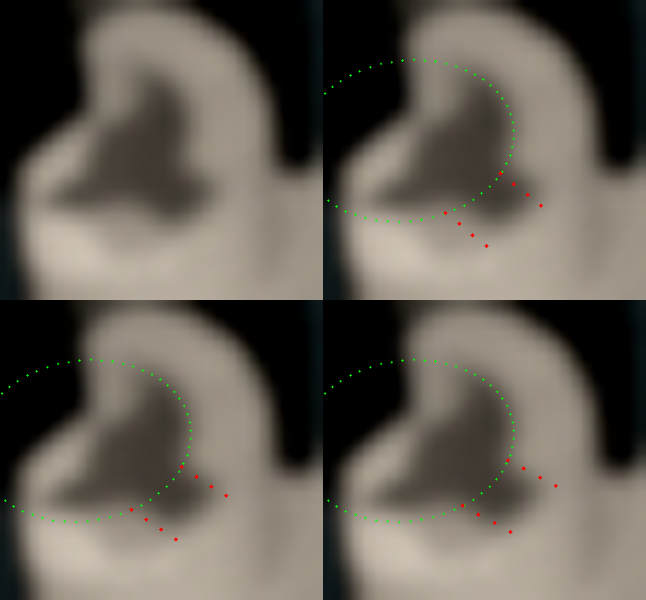

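>>> jog_arm(
  plan=[0, 0.8, -1.7, 0, 0, 0.8, -1.7, 0, 0, 0.8, -1.7, 0, 0, 0.8, -1.7, 0, 0, 0.8, -1.7, 0, 0, 0.8, -1.7, 0, 0, 0.8, -1.7, 0, 0, 0.8, -1.7, 0, 0, 0.8, -1.7, 0, 0, 0.8, -1.7, 0, 0, 0, 0, 0, 0, 0, 0, 0],
)

```text
time_s: 21.73
ee_pos: [586.2, 199.9, 182.3]
ee_rot: [4.6, 89.9, -167.4]
force: [-1.1, -0.1, -3.0]
gripper_width: 54.6
```

>>> jog_arm(
  plan=[0, 0, 0, 0, 0, 0, 0, 0, 0, 0, 0, 0],
)

```text
time_s: 21.98
ee_pos: [585.2, 200.6, 183.1]
ee_rot: [5.2, 90.0, -166.7]
force: [-0.1, 0.4, -3.6]
gripper_width: 54.8
```

Run:
```python
from h import *
go(589,200,167,-82)
f=env.grab_frame("scene"); cv2.imwrite(f"pics/scene16.png",f[:,:,::-1])
s=cv2.imread("pics/scene16.png")
cv2.imwrite("pics/z16.png",overlay("scene",s,(180,110,280,220),5,[]))
```

```text
t 21.98 pos [585.2 200.6 183.1] ang -81.86 turn 0.024 shift cm 1.613 0.116 -0.371 tilt [-0.0006 -0.0001] F [-0.1  0.4 -3.6] T [ 0.01 -0.02  0.02] w 54.85
```

View pics/z16.png

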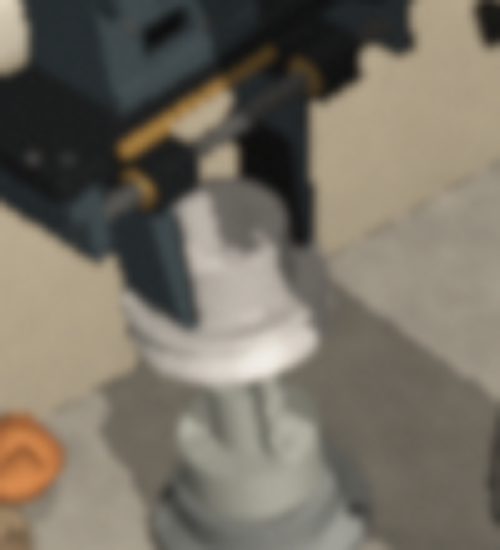

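>>> jog_arm(
  plan=[0.4, 0.12, -0.37, 0, 0.4, 0, 0, 0, 0.4, 0, 0, 0, 0.1, 0, 0, 0, 0, 0, 0, 0, 0, 0, 0, 0],
)

```text
time_s: 22.53
ee_pos: [589.7, 199.6, 169.9]
ee_rot: [25.2, 90.0, -146.7]
force: [-0.0, 0.5, -3.0]
gripper_width: 54.6
```

Run:
```python
from h import *
go(589,200,165,-82)
```

```text
t 22.53 pos [589.7 199.6 169.9] ang -81.87 turn 0.021 shift cm 0.49 -0.045 0.067 tilt [-0.0004 -0.0002] F [-0.   0.5 -3. ] T [-0.02 -0.02 -0.  ] w 54.58
```

>>> jog_arm(
  plan=[0.15, -0.03, 0.06, 0, 0.15, 0, 0, 0, 0.12, 0, 0, 0, 0, 0, 0, 0],
)

```text
time_s: 22.87
ee_pos: [589.0, 199.8, 165.6]
ee_rot: [20.9, 90.0, -151.0]
force: [0.3, 0.2, -3.6]
gripper_width: 54.6
```

>>> jog_arm(
  plan=[0.12, 0, 0, 0, 0.12, 0, 0, 0, 0, 0, 0, 0],
)

```text
time_s: 23.12
ee_pos: [589.0, 199.8, 163.2]
ee_rot: [19.3, 90.0, -152.6]
force: [-0.1, -0.1, -2.9]
gripper_width: 55.0
```

Run:
```python
from h import *
go(589,200,163,-82)
```

```text
t 23.12 pos [589.  199.8 163.2] ang -81.87 turn 0.021 shift cm 0.024 -0.016 0.002 tilt [-0.0004 -0.0002] F [-0.1 -0.1 -2.9] T [-0.02  0.02  0.01] w 54.97
```

>>> jog_arm(
  plan=[0.12, 0, 0, 0, 0.12, 0, 0, 0, 0, 0, 0, 0],
)

```text
time_s: 23.37
ee_pos: [589.0, 199.8, 160.8]
ee_rot: [18.3, 90.0, -153.6]
force: [0.0, -0.7, -2.5]
gripper_width: 54.9
```

>>> jog_arm(
  plan=[0.12, 0, 0, 0, 0.12, 0, 0, 0, 0, 0, 0, 0],
)

```text
time_s: 23.62
ee_pos: [589.0, 199.8, 158.4]
ee_rot: [19.3, 90.0, -152.6]
force: [-0.1, -0.6, -3.0]
gripper_width: 54.8
```

Run:
```python
from h import *
go(589,200,146,-82)
```

```text
t 23.62 pos [589.  199.8 158.4] ang -81.87 turn 0.021 shift cm 1.24 -0.016 -0.0 tilt [-0.0005 -0.0003] F [-0.1 -0.6 -3. ] T [-0.01 -0.    0.06] w 54.78
```

Key is entering the keyway freely (lower face at about 107, key top at 114). On towards the shaft top (TCP about 145).

>>> jog_arm(
  plan=[0.15, 0, 0, 0, 0.15, 0, 0, 0, 0.15, 0, 0, 0, 0.15, 0, 0, 0, 0.15, 0, 0, 0, 0, 0, 0, 0],
)

```text
time_s: 24.12
ee_pos: [589.0, 199.8, 150.8]
ee_rot: [17.2, 90.0, -154.7]
force: [0.0, -0.0, -3.9]
gripper_width: 55.0
```

>>> jog_arm(
  plan=[0.12, 0, 0, 0, 0.12, 0, 0, 0, 0.12, 0, 0, 0, 0, 0, 0, 0],
)

```text
time_s: 24.45
ee_pos: [589.0, 199.8, 147.3]
ee_rot: [20.3, 90.0, -151.6]
force: [-0.8, -0.8, -4.3]
gripper_width: 55.1
```

>>> jog_arm(
  plan=[0.12, 0, 0, 0, 0.12, 0, 0, 0, 0, 0, 0, 0],
)

```text
time_s: 24.7
ee_pos: [589.0, 199.9, 144.9]
ee_rot: [16.2, 90.0, -155.7]
force: [0.6, 0.1, -3.2]
gripper_width: 54.9
```

Run:
```python
from h import *
go(589,200,146,-82)
```

```text
t 24.7 pos [589.  199.9 144.9] ang -81.87 turn 0.021 shift cm -0.105 -0.014 -0.0 tilt [-0.0004 -0.0002] F [ 0.6  0.1 -3.2] T [ 0.01 -0.02  0.04] w 54.93
```

>>> jog_arm(
  plan=[0.12, 0, 0, 0, 0.12, 0, 0, 0, 0, 0, 0, 0],
)

```text
time_s: 24.95
ee_pos: [589.3, 199.8, 142.7]
ee_rot: [142.0, 90.0, -29.9]
force: [0.9, -0.2, -2.7]
gripper_width: 54.8
```

>>> jog_arm(
  plan=[0.12, 0, 0, 0, 0.12, 0, 0, 0, 0, 0, 0, 0],
)

```text
time_s: 25.2
ee_pos: [589.7, 199.6, 140.5]
ee_rot: [150.1, 89.9, -21.7]
force: [1.7, -2.7, -2.6]
gripper_width: 54.9
```

>>> jog_arm(
  plan=[0.12, 0, 0, 0, 0.12, 0, 0, 0, 0, 0, 0, 0],
)

```text
time_s: 25.45
ee_pos: [589.6, 199.6, 137.9]
ee_rot: [144.0, 89.9, -27.8]
force: [3.0, -2.7, -2.5]
gripper_width: 55.0
```

Run:
```python
from h import *
go(589,200,146,-82)
```

```text
t 25.45 pos [589.6 199.6 137.9] ang -81.87 turn 0.022 shift cm -0.805 -0.05 0.057 tilt [ 0.001  -0.0005] F [ 3.  -2.7 -2.5] T [-0.49 -0.5   0.03] w 54.97
```

>>> jog_arm(
  plan=[0, 0.05, -0.06, 0, 0, 0, 0, 0, 0, 0, 0, 0],
)

```text
time_s: 25.7
ee_pos: [589.8, 199.5, 137.9]
ee_rot: [-5.0, 90.0, -176.9]
force: [2.7, -2.2, -3.0]
gripper_width: 54.8
```

Run:
```python
from h import *
go(589,200,146,-82)
```

```text
t 25.7 pos [589.8 199.5 137.9] ang -81.87 turn 0.021 shift cm -0.807 -0.06 0.076 tilt [-0.0001 -0.    ] F [ 2.7 -2.2 -3. ] T [-0.34 -0.34  0.03] w 54.76
```

>>> jog_arm(
  plan=[0, 0.06, -0.06, 0, 0, 0, 0, 0, 0.12, 0, 0, 0, 0.12, 0, 0, 0, 0, 0, 0, 0],
)

```text
time_s: 26.12
ee_pos: [590.0, 199.1, 135.1]
ee_rot: [-3.0, 89.9, -174.9]
force: [-0.8, -0.2, -3.6]
gripper_width: 54.8
```

Run:
```python
from h import *
go(589,200,146,-82)
```

```text
t 26.12 pos [590.  199.1 135.1] ang -81.87 turn 0.022 shift cm -1.092 -0.106 0.085 tilt [-0.0014 -0.0001] F [-0.8 -0.2 -3.6] T [0.03 0.03 0.03] w 54.77
```

Free again. Down another 20 mm in small rows.

>>> jog_arm(
  plan=[0.15, 0, 0, 0, 0.15, 0, 0, 0, 0.15, 0, 0, 0, 0.15, 0, 0, 0, 0, 0, 0, 0],
)

```text
time_s: 26.53
ee_pos: [590.2, 198.9, 129.1]
ee_rot: [12.8, 89.9, -159.1]
force: [0.9, -0.3, -3.8]
gripper_width: 55.1
```

>>> jog_arm(
  plan=[0.15, 0, 0, 0, 0.15, 0, 0, 0, 0.15, 0, 0, 0, 0.15, 0, 0, 0, 0, 0, 0, 0],
)

```text
time_s: 26.95
ee_pos: [590.3, 198.9, 123.2]
ee_rot: [14.5, 90.0, -157.4]
force: [0.6, -0.1, -3.0]
gripper_width: 54.9
```

Run:
```python
from h import *
go(589,200,111,-82)
```

```text
t 26.95 pos [590.3 198.9 123.2] ang -81.87 turn 0.022 shift cm 1.216 -0.127 0.11 tilt [-0.0008 -0.0003] F [ 0.6 -0.1 -3. ] T [-0.02 -0.    0.01] w 54.92
```

>>> jog_arm(
  plan=[0.15, 0, 0, 0, 0.15, 0, 0, 0, 0.15, 0, 0, 0, 0.15, 0, 0, 0, 0.15, 0, 0, 0, 0.15, 0, 0, 0, 0, 0, 0, 0],
)

```text
time_s: 27.53
ee_pos: [590.3, 198.9, 114.2]
ee_rot: [18.7, 90.0, -153.2]
force: [0.2, -0.6, -3.7]
gripper_width: 54.7
```

>>> jog_arm(
  plan=[0.1, 0, 0, 0, 0.1, 0, 0, 0, 0, 0, 0, 0],
)

```text
time_s: 27.78
ee_pos: [590.4, 198.9, 112.4]
ee_rot: [21.3, 90.0, -150.5]
force: [-0.6, -1.1, -3.7]
gripper_width: 54.9
```

>>> jog_arm(
  plan=[0.08, 0, 0, 0, 0, 0, 0, 0],
)

```text
time_s: 27.95
ee_pos: [590.5, 198.9, 111.7]
ee_rot: [41.1, 90.0, -130.7]
force: [0.2, -0.0, -3.2]
gripper_width: 54.7
```

>>> jog_arm(
  plan=[0.08, 0, 0, 0, 0, 0, 0, 0],
)

```text
time_s: 28.12
ee_pos: [590.6, 199.0, 111.2]
ee_rot: [176.1, 90.0, 4.2]
force: [0.4, -0.3, -3.6]
gripper_width: 54.4
```

>>> jog_arm(
  plan=[0.06, 0, 0, 0, 0, 0, 0, 0],
)

```text
time_s: 28.28
ee_pos: [590.6, 199.0, 111.1]
ee_rot: [178.4, 90.0, 6.6]
force: [-1.7, 0.7, 1.1]
gripper_width: 54.6
```

>>> jog_arm(
  plan=[0.06, 0, 0, 0, 0, 0, 0, 0],
)

```text
time_s: 28.45
ee_pos: [590.6, 199.0, 111.1]
ee_rot: [-177.6, 89.9, 10.5]
force: [-2.3, -0.3, 5.5]
gripper_width: 54.7
```

>>> jog_arm(
  plan=[0.06, 0, 0, 0, 0, 0, 0, 0],
)

```text
time_s: 28.62
ee_pos: [590.7, 199.0, 111.1]
ee_rot: [-176.8, 89.9, 11.3]
force: [-3.0, -1.1, 8.0]
gripper_width: 54.6
```

Seated on the collar at TCP 111.1, which puts the lower face at 60.0 mm with 8 N net. Release and rise.

>>> jog_arm(
  plan=[-0.08, 0, 0, 0, 0, 0, 0, 0, 0, 0, 0, 0, 0, 0, 0, 0, 0, 0, 0, 0, 0, 0, 0, 0, 0, 0, 0, 0, 0, 0, 0, 0],
  claw=9,
)

```text
time_s: 29.28
ee_pos: [590.5, 199.0, 109.9]
ee_rot: [43.3, 90.0, -128.6]
force: [-0.7, -0.5, 0.8]
gripper_width: 90.3
```

>>> jog_arm(
  plan=[-0.5, 0, 0, 0, -1, 0, 0, 0, -1.5, 0, 0, 0, -1.5, 0, 0, 0, -1.5, 0, 0, 0, -2, 0, 0, 0, -2, 0, 0, 0, 0, 0, 0, 0, 0, 0, 0, 0],
)

```text
time_s: 30.03
ee_pos: [591.2, 199.2, 211.9]
ee_rot: [-172.0, 89.8, 16.1]
force: [0.3, -0.3, 0.5]
gripper_width: 90.0
```

>>> jog_arm(
  plan=[0, 0, 2.5, 0, 0, 0, 2.5, 0, 0, 0, 2.5, 0, 0, 0, 2.5, 0, 0, 0, 2.5, 0, 0, 0, 2.5, 0, 0, 0, 2.5, 0, 0, 0, 0, 0, 0, 0, 0, 0],
)

```text
time_s: 30.78
ee_pos: [416.0, 173.9, 209.5]
ee_rot: [21.5, 89.9, -150.3]
force: [0.9, -0.7, 0.5]
gripper_width: 89.7
```

Run:
```python
from h import *
go(589,200,111,-82)
for n in("scene","top"):
    f=env.grab_frame(n); cv2.imwrite(f"pics/{n}20.png",f[:,:,::-1])
t=cv2.imread("pics/top20.png");s=cv2.imread("pics/scene20.png")
x,y=590.4,199
C=[(x,y,60,42,(0,0,255)),(x,y,110,28,(0,255,0))]
cv2.imwrite("pics/z20.png",np.hstack([overlay("scene",s,(200,160,260,225),6,[]),overlay("scene",s,(200,160,260,225),6,C)]))
cv2.imwrite("pics/z21.png",cv2.resize(np.hstack([t,s]),None,fx=.62,fy=.62))
```

```text
t 30.78 pos [416.  173.9 209.5] ang -81.84 turn 0.027 shift cm 9.85 -0.175 -17.492 tilt [-0.0009 -0.0005] F [ 0.9 -0.7  0.5] T [ 0.01 -0.03 -0.05] w 89.71
```

View pics/z20.png

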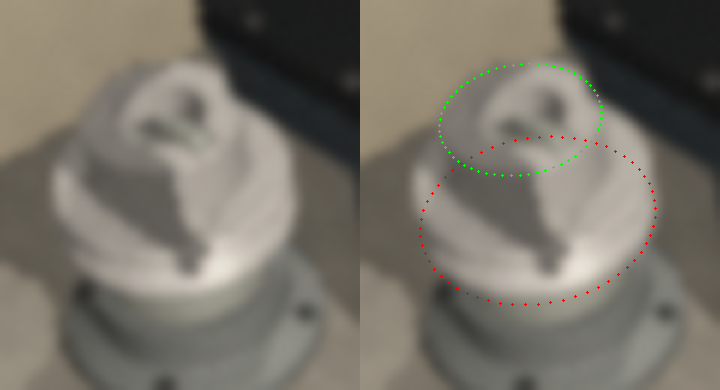

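View pics/z21.png

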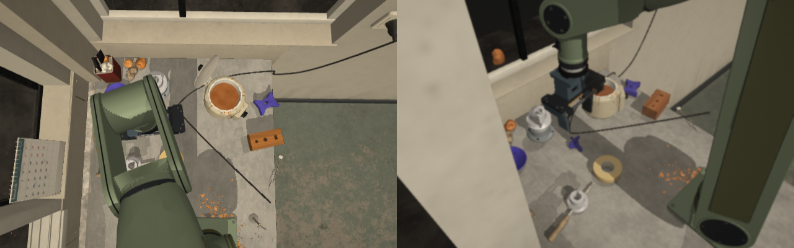

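>>> jog_arm(
  plan=[0, 3, 0, 0, 0, 3, 0, 0, 0, 3, 0, 0, 0, 3, 0, 0, 0, 3, 0, 0, 0, 3, 0, 0, 0, 3, 0, 0, 0, 3, 0, 0, 0, 3, 0, 0, 0, 3, 0, 0, 0, 0, 0, 0, 0, 0, 0, 0],
)

```text
time_s: 31.88
ee_pos: [460.6, -124.4, 209.4]
ee_rot: [-33.8, 90.0, 154.1]
force: [0.0, -0.2, 0.2]
gripper_width: 90.2
```

Run:
```python
from h import *
for n in("scene","top"):
    f=env.grab_frame(n); cv2.imwrite(f"pics/{n}22.png",f[:,:,::-1])
t=cv2.imread("pics/top22.png");s=cv2.imread("pics/scene22.png")
x,y=590.4,199
C=[(x,y,60,42,(0,0,255)),(x,y,110,28,(0,255,0))]
cv2.imwrite("pics/z22.png",np.hstack([overlay("top",t,(225,100,285,160),6,[]),overlay("top",t,(225,100,285,160),6,C)]))
# same check on the bench pose for reference
s0=cv2.imread("pics/scene0.png");t0=cv2.imread("pics/top0.png")
C0=[(406.3,255.5,0,42,(0,0,255)),(406.3,255.5,50,28,(0,255,0))]
cv2.imwrite("pics/z23.png",np.hstack([overlay("scene",s0,(234,240,294,305),6,C0),overlay("scene",s,(200,160,260,225),6,C)]))
```

```text
(no output)
```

View pics/z22.png

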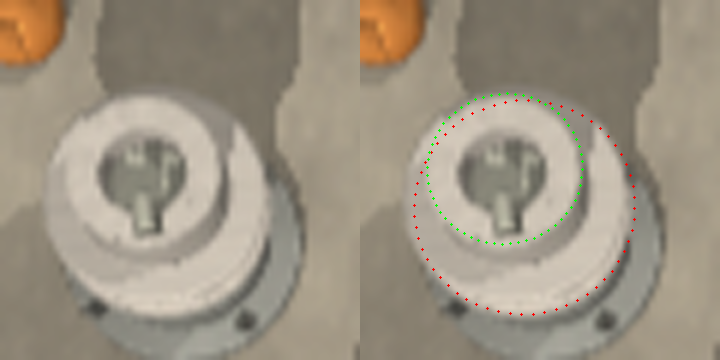

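View pics/z23.png

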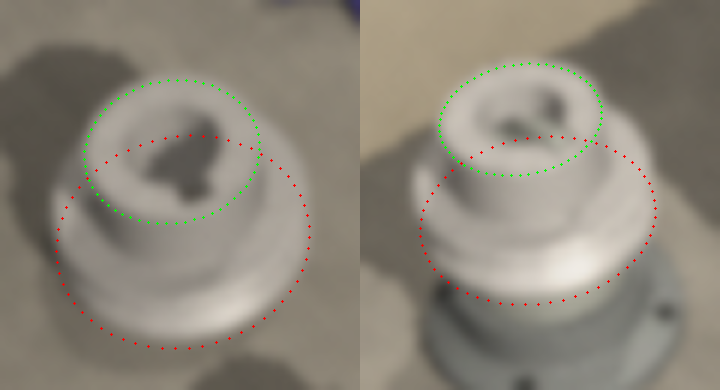

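```bash
python3 -c "
from h import *
print(env.job_done(), env.state()['time_s'])"
```

```text
the job is handed in; nothing more can be done
the job is handed in; nothing more can be done
```

The key is in the spindle slot and the pulley sits over it on the collar, keyway aligned. I let go, moved the arm clear and handed the job in at about 32 s.

- **Key:** I lowered it into the slot and dropped it the last few mm. Touching its top with closed fingers at about 9 N put it at 114.0 mm, so it stands fully down.
- **Pulley:** I moved it on the bench by only a centring squeeze, turned it 25° and lowered it over the key and shaft. The shaft pushed it sideways with about 4 N, so I shifted about 1 mm and it went on freely. It stopped 60.0 mm above its bench height, with about 8 N read at the wrist.
- **Last pictures:** Both views show the pulley level and concentric, with the key in its keyway. Its outline agrees with the predicted circles about as well as it did on the bench.
- **Disagreements:** The two cameras differed by up to about 5 mm on some points. The shaft axis felt about 1.5 mm from where I measured it. The gripper read 55 mm on the 56 mm boss. Overlaid at the known height, the lower rim edge looked about 2 pixels off, the same as on the bench, so I took it as shading.
- **Bystanders:** I did not touch the violet wax dish or the X-shaped block. The block looks unmoved in the last pictures, but I did not measure either one again.

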